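# Clamp a rail in the dowelling jig: touch plus a quarter turn

### The arm

A 6-joint arm with a two-finger parallel gripper is mounted at the origin on a cart in front of the work surface, level with it; the furniture and walls round the work are solid. World frame = base frame: x ahead of the robot, y to its left, z up, the work surface at z = 0. Lengths are in m, angles in rad, forces in N, time in s.
With the tool pointing down it reaches from about 0.3 to 0.75 m from the base axis. Payload 8.5 kg.
Tool frame: the origin (TCP) lies on the centre line of the jaws, within the pads' length; the fingertips stand 25 mm ahead of it and the grasp point (between the pads) lies 6 mm ahead of it; z points along the fingers, y is the line along which they close (so a half turn about z gives the same grasp; the last joint's range is limited). The gripper opens to 85 mm and grips with 20 to 120 N. Pads are 22 mm wide; open, the fingers measure 114 mm over their backs; the gripper's body (76 mm by 85 mm) begins 54 mm behind the grasp point. The pads swing forward as they close: fully open they stand 13 mm farther back than shut.
Start: joints at [0.909, 0.381, 1.297, -0, 1.464, -0.215], TCP at [0.238, 0.496, 0.223] pointing down, gripper open.
Joint ranges: [-3.11, 3.11], [-0.89, 2.33], [0.22, 2.48], [-1.42, 4.56], [0.17, 2.85], [-2.88, 2.88]. Speed limits (rad/s): [2.39, 2.39, 3.14, 3.14, 3.14, 3.14].

### API

Orientations are given as a unit quaternion [x, y, z, w].
In Python, from plant import telemetry, capture, finish_job, finder gives the robot as it stands.
- The arm moves only by the tool drive_tool, never from a script. Its argument "motion" is a list of rows, each a list of 3 entries, a list of its own where there are three numbers: the turn, a rotation vector about the tool's x, y, z in rad, then the shift along the tool's x, y, z in m, then the closure in counts, from 0 (fully open) to 255 (shut). In form: [[[ax, ay, az], [x, y, z], claw], ...]. A call has 1 to 20 rows; each row is the pose to reach, as a shift and turn from the pose commanded when the call began, along the tool's axes at that moment; what a row does not reach only later rows make up. A row lasts 1/12 s, in which the tool goes at most 41.7 mm and 7.16 degrees, less where a joint would pass 70% of its speed; a pose out of reach is approached as far as the arm can. A call with a gripper value outside its range is refused whole. The fingers move at their own pace and stop on an object; the grip force is fixed at half the most. Time passes only in rows, so rows that repeat a pose let the fingers close. It gives the time, the measured TCP pose, the force, the opening and the grip force at its end, in the units of the state.
- telemetry.observe(): the state, without advancing time (a new reading comes with each control period).
- capture(name): name is "side" or "top"; returns a dict with "image" (384x512x3 uint8, blue, green, red), "mtx" (3x3 intrinsics, pixels), "T" (4x4, takes a point from camera to world coordinates). Camera axes: x right, y up, looking along -z (the intrinsics and any distortion apply to the point x, -y, -z); pixel columns grow to the right and rows downward; lengths in m; the calibration is good to about 2 mm. A picture is of the moment at which its call begins. There is no depth.
- finish_job(): hands the job in; it is judged then, once.
Trained networks look in the newest picture that a camera, given by its name, has taken for a name from the list of things; names that differ only in an ending like _2 or _b are one class to them, and where a whole thing is asked for, a point or a joint stands for the part that bears it (a point fixed in the world has none). Each returns a list of dicts, best first, with "conf" (0 to 1); they miss things now and then, are a little off and sometimes report something else, mostly with a low value. They report only what shows in the picture. A call takes as long as a camera call.
- finder.boxes_of(camera, query): "position" ([x, y, z] in m, in world coordinates, good to about 4 mm: the middle of the surface that is visible of it).
The state is a dict: "clock": time; "joints": joint angles; "joint_vel": joint speeds; "effort": joint torques, N m; "ee_pos": TCP position; "ee_rot": TCP orientation; "contact_force": force on the tool from outside, world axes, zero at the start; "torque": the same for the moment, N m; "opening": finger opening in m; "grip_force": force on a finger pad.
Only numpy, scipy, OpenCV 4.12 (cv2) and the standard library are available. Lean on these libraries where they do the work, as an engineer would, in place of code of your own. Each camera call takes 0.05 s, during which the arm holds its last target. There are 200 camera calls.

### The job

Slide the wooden rail into the dowelling jig under the screw, lying flat between the fences with its end gently but fully home against the bush plate, and let go of it. Then turn the clamp knob clockwise until the rubber foot just touches the rail, and from that touch add a quarter turn more - no less, or the rail creeps when it is drilled, and not much more, or the foot dents it. Leave the rail clamped and the things lying about undisturbed.

Things in the scene. Friction and masses are not known exactly. Their poses are not given: they have to be found in the camera images.
- jig: dowelling jig fixed to the bench. Origin: bench top under the screw axis; x = the way the rail slides in, z up. Plywood base x -72 to +62, y +-58 mm, with a tongue y +-38 to x -150, top at z 12 (rail rests on it). Two wooden fences 49 mm apart (y +-24.5), x -50 to +36, tops z 32, mouth flared out to x -59. Dark steel bridge x +-13, y +-54: legs outside the fences, crossbar z 66 to 80
- knob_grip (a point): centre of the clamp knob, on the screw's vertical axis, at first 119 mm above the bench; sinks with the screw, 6 mm a turn. The knob is a black rounded square, 36 x 36 mm, 24 mm tall (12 above and below this point); its flats face along x and y of this point's frame, so it can be regripped every quarter turn. Steel cap and one white index mark on top. Clockwise from above tightens
- knob (a joint): angle of the clamp knob (rad), growing clockwise seen from above as the screw goes down; a quarter turn is 1.57. Starts at 0.3 to 1.3; touch comes somewhere between 3.2 and 5.9. Free, the screw drags evenly, 0.11 Nm, and stays where left. From touch on, the force on the rail rises evenly, 40 N in a quarter turn, and the moment felt at the hand with it, by about 0.25 Nm
- nut: fixed brass nut, 32 mm across, of the clamp screw; origin on its axis, 80 mm above the bench. Under the bridge the screw carries a round rubber-faced foot, 30 mm across, which turns with it and rubs on the rail once it bears. It is screwed more or less far into the screw, so its height, 2 to 5 mm above a rail in the jig, cannot be told from the knob's angle
- plate_face (a point): point at the foot of the bush plate's inner face, mid-width, 12 mm above the bench (level with the base's top), 36 mm beyond the screw axis; axes as the jig's. With the rail seated, the rail's origin is at x = -110 mm, y = 0, z = 0 in this frame
- bush_plate: aluminium end plate of the jig, 14 mm thick, 100 mm wide, 46 mm tall, with two brass drill bushes showing on its far side. Origin at the foot of its inner face, same point as point plate_face
- rail: planed pale wooden rail, 220 x 45 x 24 mm, about 0.17 kg, pencil lines at both ends (ends alike, either may go in), lying flat on the bench at the robot's left. Origin: centre of its underside; x along its length, z up
- tape: yellow tape measure, 74 x 76 x 36 mm, bystander. Origin: centre of its underside
- offcut: dark hardwood offcut, 50 x 75 x 32 mm, bystander. Origin: centre of its underside
- pot: grey nail pot with red lid, 66 mm across, 82 mm tall, bystander. Origin: centre of its underside

How it is judged:
By the outcome, as a careful person would: the job done as asked, in the order asked, and still so for the second after the job is handed in, with the robot touching nothing.
It also fails if it takes over 72 s, if anything falls off the work surface, if the arm or the gripper's body presses on something with over 40 N, if the wrist force passes 120 N, or if a joint passes its speed limit or range.

## Working session

There is one attempt and no reset: what is moved stays moved. The work goes in short steps, Python scripts to look and compute and a tool call to move; the robot and the scene stay as the last step left them, time stands still between calls to the robot, and variables do not carry over. Pictures are saved under pics/ and viewed, at most 10 in all, crops included, and the job is handed in when it is done.

Besides the shell and the picture viewer there is one more tool, called after "Call:" by a JSON object that holds its "op" and its "data", one argument or row to a line. drive_tool: Moves the arm, as the interface text tells. Its arguments: {"type":"object","properties":{"motion":{"type":"array","items":{"type":"array"}}},"required":["motion"]}

```bash
mkdir -p pics; ls
python3 - <<'E'
from plant import telemetry, capture, finish_job, finder
import cv2,numpy as np
s=telemetry.observe()
for k,v in s.items(): print(k,np.round(v,4).tolist())
for c in("top","side"):
    d=capture(c); cv2.imwrite(f"pics/{c}0.png",d["image"]); print(c,np.round(d["mtx"],1).tolist(),np.round(d["T"],4).tolist(),[k for k in d])
    for q in["jig","knob_grip","nut","bush_plate","rail","tape","offcut","pot"]:
        print(q,[(np.round(b["position"],4).tolist(),round(b["conf"],2)) for b in finder.boxes_of(c,q)[:2]])
E
```

```text
pics
clock 0.0
joints [0.9087, 0.3812, 1.2983, -0.0, 1.4636, -0.2153]
joint_vel [0.0022, -0.0008, -0.0008, 0.0018, -0.001, -0.0006]
effort [0.0009, -44.8478, -23.1275, -0.0001, 0.0049, 0.0]
ee_pos [0.2374, 0.4958, 0.222]
ee_rot [0.2215, 0.9752, -0.0007, -0.0003]
contact_force [0.1324, -0.3924, 0.7107]
torque [-0.0214, -0.02, -0.0208]
grip_force 0.0
opening 0.0854
top [[370.4, 0.0, 251.7], [0.0, 370.4, 190.7], [0.0, 0.0, 1.0]] [[-0.0085, 0.9928, -0.1198, 0.4214], [-0.9999, -0.007, 0.013, 0.0516], [0.0121, 0.1199, 0.9927, 1.2193], [0.0, 0.0, 0.0, 1.0]] ['image', 'mtx', 'T']
jig [([0.574, 0.0758, 0.0107], 0.69)]
knob_grip [([0.5696, 0.0809, 0.0109], 0.75), ([0.598, 0.0681, 0.1336], 0.47)]
nut [([0.599, 0.0629, 0.1286], 0.71)]
bush_plate [([0.4398, 0.3565, 0.026], 0.72), ([0.6417, 0.0561, 0.0575], 0.44)]
rail [([0.4384, 0.3575, 0.0268], 0.75)]
tape [([0.387, -0.273, 0.0387], 0.71), ([0.6011, 0.0667, 0.1263], 0.51)]
offcut [([0.3702, -0.1608, 0.0346], 0.71)]
pot [([0.695, -0.1376, 0.0826], 0.8)]
side [[411.4, 0.0, 257.3], [0.0, 411.4, 187.1], [0.0, 0.0, 1.0]] [[-0.8746, -0.4315, 0.2211, 0.781], [0.4848, -0.7884, 0.3786, 0.4739], [0.0109, 0.4383, 0.8988, 1.07], [0.0, 0.0, 0.0, 1.0]] ['image', 'mtx', 'T']
jig [([0.5872, 0.0853, 0.0104], 0.66)]
knob_grip [([0.6073, 0.0715, 0.131], 0.65)]
nut [([0.6044, 0.0742, 0.1344], 0.81)]
bush_plate [([0.6479, 0.0662, 0.0561], 0.71)]
rail [([0.4434, 0.3601, 0.0225], 0.71)]
tape [([0.3892, -0.2629, 0.0331], 0.92)]
offcut [([0.3705, -0.156, 0.0341], 0.98)]
pot [([0.7102, -0.1199, 0.0761], 0.96)]
```

Run:
```python
import cv2,numpy as np
t=cv2.imread("pics/top0.png"); s=cv2.imread("pics/side0.png")
a=cv2.resize(t[60:240,80:320],None,fx=3.33,fy=3.33,interpolation=cv2.INTER_CUBIC); cv2.imwrite("pics/top0c.png",a)
```

```text
(no output)
```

View pics/top0c.png

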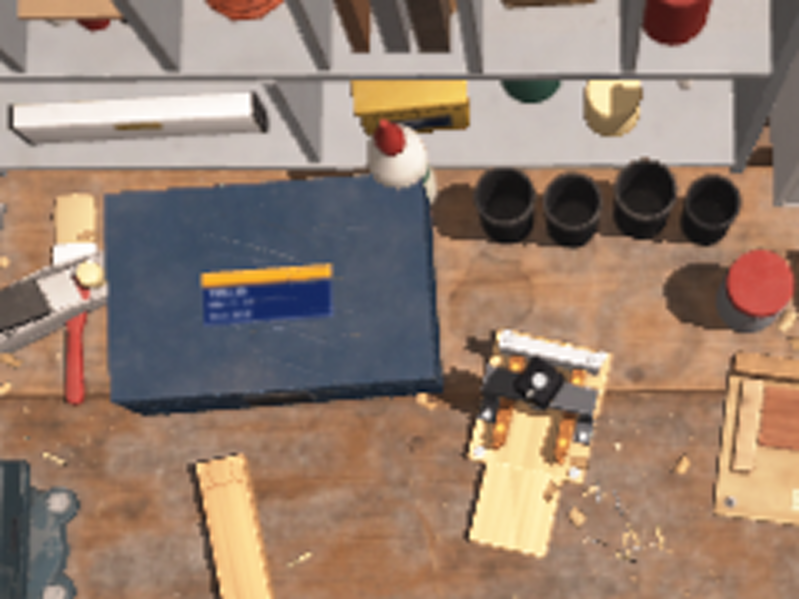

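View pics/side0.png

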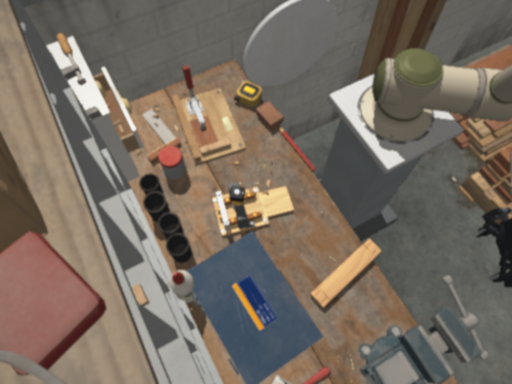

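```bash
cat > h.py <<'E'
import numpy as np,cv2
from plant import telemetry, capture, finder
from scipy.spatial.transform import Rotation as R
def proj(d,P):
    P=np.atleast_2d(P); c=(P-d["T"][:3,3])@d["T"][:3,:3]; c=c*[1,-1,-1]
    p=c@d["mtx"].T; return p[:,:2]/p[:,2:]
def box(x0,x1,y0,y1,z0,z1): return np.array([[x,y,z] for x in(x0,x1) for y in(y0,y1) for z in(z0,z1)])/1000
def place(pose,P):
    x,y,a=pose; c,s=np.cos(a),np.sin(a); return np.c_[x+c*P[:,0]-s*P[:,1],y+s*P[:,0]+c*P[:,1],P[:,2]]
E
cat > m.py <<'E'
from h import *
D={c:capture(c) for c in("top","side")}
import pickle; pickle.dump(D,open("D.pkl","wb"))
def crop(c,x0,y0,w,h,f):
    im=cv2.resize(D[c]["image"][y0:y0+h,x0:x0+w],None,fx=f,fy=f,interpolation=cv2.INTER_CUBIC)
    for i in range(0,w,10): cv2.line(im,(i*f,0),(i*f,6),(0,0,255),1); cv2.putText(im,str(x0+i),(i*f,18),0,.35,(0,0,255))
    for i in range(0,h,10): cv2.line(im,(0,i*f),(6,i*f),(0,0,255),1); cv2.putText(im,str(y0+i),(8,i*f+4),0,.35,(0,0,255))
    return im
out=np.zeros((600,800,3),np.uint8)
a=crop("top",215,155,50,75,8); out[:600,:400]=a
b=crop("side",205,175,100,65,4); out[:260,400:]=b
b=crop("side",300,230,90,85,4); out[260:600,400:760]=b
cv2.imwrite("pics/m1.png",out)
for c in D: # rail colour
    hsv=cv2.cvtColor(D[c]["image"],cv2.COLOR_BGR2HSV); u=proj(D[c],[[.441,.359,.024]])[0].astype(int); print(c,u,hsv[u[1]-2:u[1]+3:2,u[0]-2:u[0]+3:2].reshape(-1,3).tolist(), hsv[u[1],u[0]-40:u[0]+40:6].tolist())
E
python3 m.py
```

```text
top [151 230] [[17, 119, 243], [19, 110, 248], [19, 107, 250], [17, 119, 243], [19, 110, 248], [19, 107, 250], [18, 118, 244], [18, 113, 247], [20, 106, 250]] [[12, 72, 148], [12, 70, 149], [13, 70, 156], [13, 75, 157], [13, 79, 146], [12, 77, 156], [17, 116, 244], [19, 107, 250], [14, 133, 215], [13, 107, 170], [12, 114, 172], [12, 137, 166], [12, 137, 167], [12, 130, 167]]
side [346 273] [[17, 113, 233], [17, 115, 230], [16, 117, 227], [17, 115, 231], [16, 116, 228], [16, 118, 221], [17, 116, 227], [16, 118, 222], [16, 117, 222]] [[13, 112, 128], [13, 114, 125], [14, 78, 134], [14, 62, 140], [15, 86, 152], [18, 111, 238], [17, 114, 233], [16, 118, 221], [16, 118, 225], [16, 79, 74], [14, 83, 98], [14, 70, 132], [14, 107, 134], [45, 12, 84]]
```

View pics/m1.png

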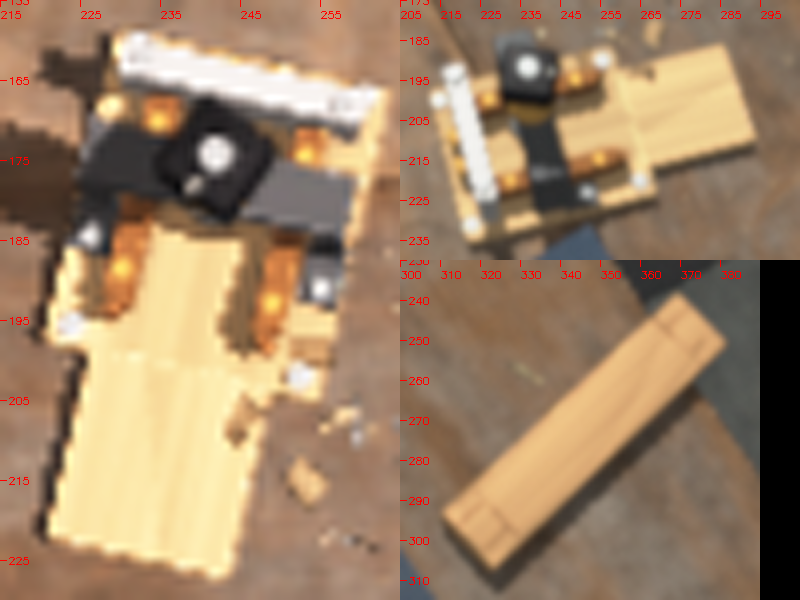

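```bash
cat > f.py <<'E'
from h import *
import pickle
from scipy.optimize import least_squares,minimize
D=pickle.load(open("D.pkl","rb"))
T=[((50,538),(-150,38,12)),((235,578),(-150,-38,12)),((42,340),(-72,58,12)),((320,402),(-72,-58,12)),((125,35),(50,50,58)),((118,68),(36,50,58)),((355,128),(36,-50,58)),((215,153),(0,0,133))]
S=[((322,45),(-150,-38,12)),((355,143),(-150,38,12)),((255,190),(-72,58,12)),((68,240),(62,58,12)),((128,66),(0,0,133))]
def res(p,sh=True,which="ts"):
    r=[]
    for k,c,L,f,o in(("t","top",T,8,(215,155)),("s","side",S,4,(205,175))):
        if k in which:
            uv=np.array([l[0] for l in L],float)/f-.45+o
            r.append(proj(D[c],place(p,np.array([l[1] for l in L])/1000))-uv)
    return np.vstack(r).ravel()
for w in("t","s","ts"):
    q=least_squares(res,[.6,.065,-.2],kwargs=dict(which=w),loss="soft_l1",f_scale=.5)
    print(w,np.round(q.x,4),np.round(res(q.x,which=w).reshape(-1,2),1).tolist())
# rail by silhouette
def mask(c):
    hsv=cv2.cvtColor(D[c]["image"],cv2.COLOR_BGR2HSV); m=cv2.inRange(hsv,(8,60,185),(28,200,255))
    n,l=cv2.connectedComponents(m); u=proj(D[c],[[.441,.359,.024]])[0].astype(int); return (l==l[u[1],u[0]])
M={c:mask(c) for c in D}
print({c:M[c].sum() for c in M})
def cost(p,cams):
    t=0
    for c in cams:
        uv=proj(D[c],place(p,box(-110,110,-22.5,22.5,24,24)))
        h=cv2.convexHull(np.float32(uv)); im=np.zeros(M[c].shape,np.uint8)
        big=cv2.fillConvexPoly(np.zeros((384*4,512*4),np.uint8),np.int32(np.round((h*4+1.5)*16)),255,shift=4)
        im=cv2.resize(big,(512,384),interpolation=cv2.INTER_AREA)/255.
        t+=np.abs(im-M[c]).sum()/M[c].sum()
    return t
for cams in(("top",),("side",),("top","side")):
    b=min((minimize(cost,[.441,.359,a],args=(cams,),method="Nelder-Mead",options=dict(initial_simplex=[[.441,.359,a],[.451,.359,a],[.441,.369,a],[.441,.359,a+.1]])) for a in(.1,.3)),key=lambda r:r.fun)
    print(cams,np.round(b.x,4),b.fun)
E
python3 f.py
```

```text
t [ 0.6039  0.0672 -0.2246] [[-0.2, 0.0], [-0.4, 0.1], [0.2, 0.1], [0.1, -0.0], [-0.2, 0.1], [-0.3, 0.2], [0.8, -0.6], [0.1, -0.1]]
s [ 0.6024  0.0641 -0.2407] [[0.4, -0.1], [0.1, -1.0], [0.2, 0.5], [-0.7, -0.1], [-0.1, 0.2]]
ts [ 0.6036  0.0664 -0.2284] [[-0.1, 0.0], [-0.4, 0.2], [0.4, 0.1], [0.2, 0.1], [0.2, 0.2], [0.1, 0.3], [1.1, -0.4], [0.4, 0.0], [0.1, 0.2], [0.1, -0.8], [0.4, 1.0], [-0.4, 1.0], [-0.1, 1.2]]
{'top': np.int64(1046), 'side': np.int64(1413)}
('top',) [0.4394 0.3552 0.2166] 0.06249390769692199
('side',) [0.4386 0.3534 0.214 ] 0.055046278950362876
('top', 'side') [0.4394 0.3541 0.217 ] 0.13352177849268232
```

```bash
cat >> h.py <<'E'
def rel(pos,ya):
    s=telemetry.observe(); A=R.from_quat(s["ee_rot"])
    y=A.as_matrix()[:,1]; a0=np.arctan2(y[1],y[0]); a=a0+(ya-a0+np.pi/2)%np.pi-np.pi/2
    Y=np.array([np.cos(a),np.sin(a),0]);Z=np.array([0,0,-1.]);X=np.cross(Y,Z)
    B=R.from_matrix(np.c_[X,Y,Z])
    print("turn",np.round((A.inv()*B).as_rotvec(),4).tolist(),"shift",np.round(A.inv().apply(np.array(pos)-s["ee_pos"]),4).tolist(),"F",np.round(s["contact_force"],1),"M",np.round(s["torque"],2),"q",np.round(s["joints"],2),"t",s["clock"],"ang",round(a0,4))
def loc(pose,v): return place(pose,np.array([v]))[0]
JIG=(.6036,.0665,-.228); RAIL=(.4392,.3543,.216)
E
python3 -c "
from h import *
p=loc(RAIL,[-.03,0,.029]);print(p)
rel([*p[:2],.09],.216+np.pi/2);rel(p,.216+np.pi/2)"
```

```text
[0.40989712 0.34787027 0.029     ]
turn [0.0, 0.0, -0.6628] shift [-0.2194, -0.0592, 0.1326] F [-0.4  0.2  0.2] M [ 0.04  0.   -0.  ] q [ 0.91  0.38  1.3   0.    1.46 -0.22] t 1.0 ang 1.124
turn [0.0, 0.0, -0.6628] shift [-0.2194, -0.0592, 0.1936] F [-0.4  0.2  0.2] M [ 0.04  0.   -0.  ] q [ 0.91  0.38  1.3   0.    1.46 -0.22] t 1.0 ang 1.124
```

Call:
{"op": "drive_tool", "data": {
  "motion": [
    [[0, 0, -0.663], [-0.2194, -0.0592, 0.1326], 0],
    [[0, 0, -0.663], [-0.2194, -0.0592, 0.1326], 0],
    [[0, 0, -0.663], [-0.2194, -0.0592, 0.1326], 0],
    [[0, 0, -0.663], [-0.2194, -0.0592, 0.1326], 0],
    [[0, 0, -0.663], [-0.2194, -0.0592, 0.1326], 0],
    [[0, 0, -0.663], [-0.2194, -0.0592, 0.1326], 0],
    [[0, 0, -0.663], [-0.2194, -0.0592, 0.1326], 0],
    [[0, 0, -0.663], [-0.2194, -0.0592, 0.1326], 0],
    [[0, 0, -0.663], [-0.2194, -0.0592, 0.1326], 0],
    [[0, 0, -0.663], [-0.2194, -0.0592, 0.1326], 0]
  ]
}}

```text
clock: 1.83
ee_pos: [0.4096, 0.3484, 0.0906]
ee_rot: [-0.108, 0.994, 0.0, 0.0]
contact_force: [0.1, 1.3, 0.6]
opening: 0.085
grip_force: 0.0
```

```bash
python3 -c "
from h import *
p=loc(RAIL,[-.03,0,.029])
rel(p,.216+np.pi/2)"
```

```text
turn [0.0004, 0.0006, 0.0003] shift [-0.0001, -0.0006, 0.0616] F [0.1 1.3 0.6] M [ 0.04  0.01 -0.02] q [ 0.48  0.49  1.53  0.    1.12 -1.3 ] t 1.8333 ang 1.7871
```

Call:
{"op": "drive_tool", "data": {
  "motion": [
    [[0, 0, 0], [0, -0.0005, 0.03], 0],
    [[0, 0, 0], [0, -0.0005, 0.05], 0],
    [[0, 0, 0], [0, -0.0005, 0.0615], 0],
    [[0, 0, 0], [0, -0.0005, 0.0615], 0],
    [[0, 0, 0], [0, -0.0005, 0.0615], 0],
    [[0, 0, 0], [0, -0.0005, 0.0615], 255],
    [[0, 0, 0], [0, -0.0005, 0.0615], 255],
    [[0, 0, 0], [0, -0.0005, 0.0615], 255],
    [[0, 0, 0], [0, -0.0005, 0.0615], 255],
    [[0, 0, 0], [0, -0.0005, 0.0615], 255],
    [[0, 0, 0], [0, -0.0005, 0.0615], 255],
    [[0, 0, 0], [0, -0.0005, 0.0615], 255],
    [[0, 0, 0], [0, -0.0005, 0.0615], 255],
    [[0, 0, 0], [0, -0.0005, 0.0615], 255]
  ]
}}

```text
clock: 3.0
ee_pos: [0.41, 0.3473, 0.0285]
ee_rot: [-0.108, 0.994, -0.0, -0.0]
contact_force: [0.1, 0.1, 0.1]
opening: -0.0001
grip_force: 0.0
```

```bash
python3 -c "
from h import *
p=loc(RAIL,[-.03,0,.029])
rel(p,.216+np.pi/2)"
```

```text
turn [-0.0, -0.0, 0.0001] shift [0.0, 0.0006, -0.0005] F [0.1 0.1 0.1] M [ 0.02 -0.04 -0.01] q [ 0.48  0.58  1.6  -0.    0.96 -1.3 ] t 3.0 ang 1.7869
```

Run:
```python
from h import *
o=[]
for c,q in(("top",(120,170,80,120)),("side",(270,190,133,120))):
    d=capture(c); im=d["image"]; x,y,w,h=q
    s=telemetry.observe(); u=proj(d,[s["ee_pos"]])[0]; print(c,u,proj(d,[[.41,.3479,.0]]))
    print([(np.round(b["position"],3),b["conf"]) for b in finder.boxes_of(c,"rail")[:2]])
    o.append(cv2.resize(im[y:y+h,x:x+w],None,fx=3.7,fy=3.7))
cv2.imwrite("pics/g1.png",np.hstack(o))
```

```text
top [154.18580457 239.86047664] [[156.18393373 239.77119243]]
[(array([0.5  , 0.358, 0.026]), 0.72), (array([0.573, 0.08 , 0.01 ]), 0.24)]
side [354.46468143 262.98560014] [[352.20224724 266.10333095]]
[(array([0.48 , 0.37 , 0.026]), 0.93)]
```

View pics/g1.png

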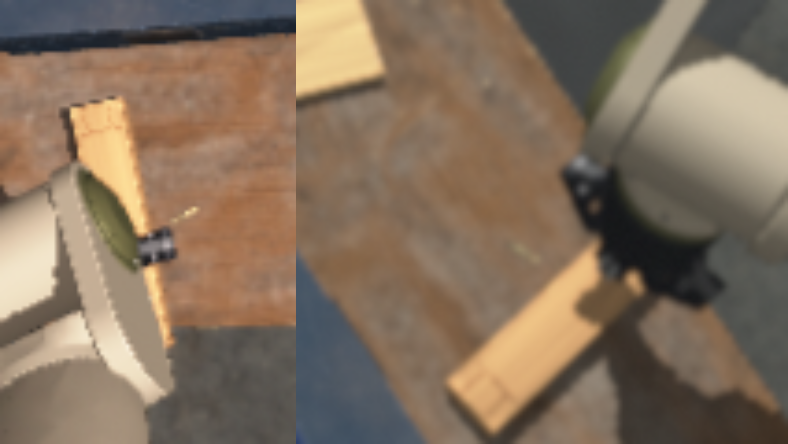

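Run:
```python
from h import *
import time
s=telemetry.observe()
print({k:np.round(v,4).tolist() for k,v in s.items()})
d=capture("side"); s=telemetry.observe(); print(s["opening"],s["grip_force"],s["contact_force"])
x,y,w,h=325,215,80,60
cv2.imwrite("pics/g2.png",cv2.resize(d["image"][y:y+h,x:x+w],None,fx=9,fy=9,interpolation=cv2.INTER_CUBIC))
for yy in(-.0425,-.0225,0,.0225,.0425):
    n=np.array([-np.sin(.216),np.cos(.216)])*yy
    print(yy,(proj(d,[[.41+n[0],.3473+n[1],.005],[.41+n[0],.3473+n[1],.04]])-[x,y])*9)
```

```text
{'clock': 3.2, 'joints': [0.4824, 0.5807, 1.596, 0.0, 0.9649, -1.3046], 'joint_vel': [0.0005, -0.0013, 0.0003, 0.0006, 0.0007, -0.0001], 'effort': [-0.0034, -47.7664, -15.7391, -0.0003, 0.0008, 0.0001], 'ee_pos': [0.41, 0.3473, 0.0285], 'ee_rot': [-0.1079, 0.9942, 0.0, -0.0], 'contact_force': [0.415, 0.4331, -0.5337], 'torque': [-0.019, 0.0504, 0.0384], 'grip_force': 0.0, 'opening': 0.0001}
0.0001590187752911979 0.0 [-0.22748987 -1.04028863  0.14205545]
-0.0425 [[142.22609761 348.0061175 ]
 [165.64985681 312.51165373]]
-0.0225 [[191.37611929 397.38899742]
 [216.39653244 363.14063604]]
0 [[247.36686438 453.64501008]
 [274.2275971  420.83757704]]
0.0225 [[304.10990062 510.65687801]
 [332.85899275 479.33299288]]
0.0425 [[355.19203863 561.98102806]
 [385.66118563 532.01272522]]
```

View pics/g2.png

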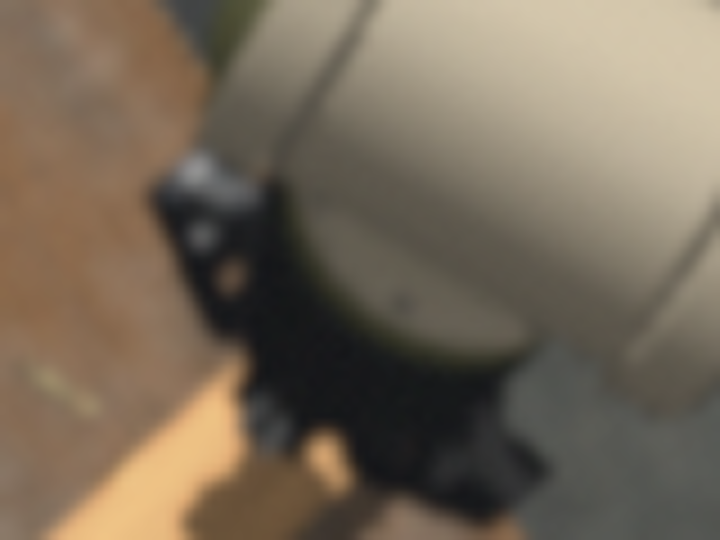

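Call:
{"op": "drive_tool", "data": {
  "motion": [
    [[0, 0, 0], [0, 0, -0.02], 255],
    [[0, 0, 0], [0, 0, -0.05], 255],
    [[0, 0, 0], [0, 0, -0.08], 255],
    [[0, 0, 0], [0, 0, -0.08], 255],
    [[0, 0, 0], [0, 0, -0.08], 255]
  ]
}}

```text
clock: 3.67
ee_pos: [0.4105, 0.3476, 0.1098]
ee_rot: [-0.108, 0.994, 0.001, 0.002]
contact_force: [0.0, 1.0, -0.1]
opening: 0.0002
grip_force: 0.0
```

Run:
```python
from h import *
o=[]
for c,q in(("top",(120,170,80,120)),("side",(270,190,133,120))):
    d=capture(c); im=d["image"]; x,y,w,h=q
    s=telemetry.observe(); e=np.array(s["ee_pos"]); print(c,(proj(d,[e,e-[0,0,.025]])-[x,y])*3.7)
    print([(np.round(b["position"],3),b["conf"]) for b in finder.boxes_of(c,"rail")[:2]])
    o.append(cv2.resize(im[y:y+h,x:x+w],None,fx=3.7,fy=3.7,interpolation=cv2.INTER_CUBIC))
cv2.imwrite("pics/g3.png",np.hstack(o)); print(s["opening"],s["contact_force"])
```

```text
top [[101.62786684 259.84137563]
 [109.79052936 259.45208676]]
[(array([0.469, 0.353, 0.027]), 0.97)]
side [[339.90408373 236.36061032]
 [330.95633939 247.29470299]]
[(array([0.464, 0.366, 0.026]), 0.97)]
0.00039571852866417665 [-0.28249603 -0.36524043  0.32654372]
```

View pics/g3.png

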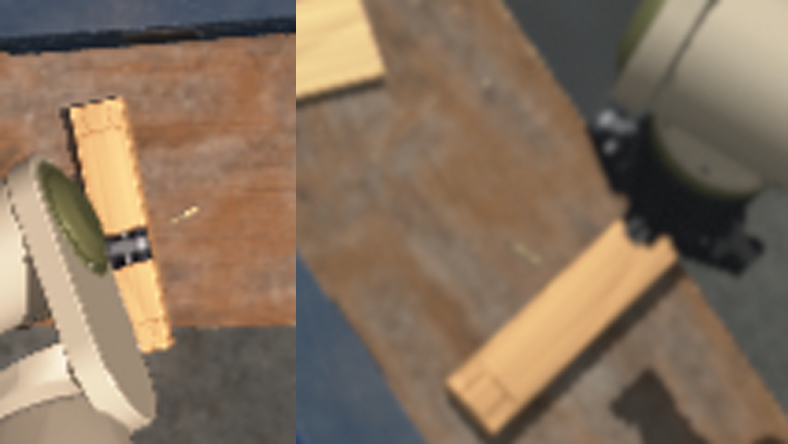

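Call:
{"op": "drive_tool", "data": {
  "motion": [
    [[0, 0, 0], [0, 0, 0], 0],
    [[0, 0, 0], [0, 0, 0], 0],
    [[0, 0, 0], [0, 0, 0], 0],
    [[0, 0, 0], [0, 0, 0], 0],
    [[0, 0, 0], [0, 0, 0], 0],
    [[0, 0, 0], [0, 0, 0.03], 0],
    [[0, 0, 0], [0, 0, 0.06], 0],
    [[0, 0, 0], [0, 0, 0.08], 0],
    [[0, 0, 0], [0, 0, 0.088], 0],
    [[0, 0, 0], [0, 0, 0.096], 0],
    [[0, 0, 0], [0, 0, 0.096], 0],
    [[0, 0, 0], [0, 0, 0.096], 0]
  ]
}}

```text
clock: 4.87
ee_pos: [0.4105, 0.3476, 0.0132]
ee_rot: [-0.108, 0.994, 0.0, 0.001]
contact_force: [-0.5, -0.2, -0.0]
opening: 0.0853
grip_force: 0.0
```

Call:
{"op": "drive_tool", "data": {
  "motion": [
    [[0, 0, 0], [0, 0, 0], 90],
    [[0, 0, 0], [0, 0, 0], 90],
    [[0, 0, 0], [0, 0, 0], 90],
    [[0, 0, 0], [0, 0, 0], 90],
    [[0, 0, 0], [0, 0, 0], 90]
  ]
}}

```text
clock: 5.28
ee_pos: [0.4101, 0.3474, 0.0128]
ee_rot: [-0.108, 0.994, 0.0, 0.0]
contact_force: [0.2, 0.0, -0.1]
opening: 0.0554
grip_force: 0.0
```

Run:
```python
from h import *
o=[]
for c,q in(("top",(120,170,80,120)),("side",(270,190,133,120))):
    d=capture(c); im=d["image"]; x,y,w,h=q
    s=telemetry.observe(); e=np.array(s["ee_pos"]); print(c,(proj(d,[e,e-[0,0,.025]])-[x,y])*3.7)
    o.append(cv2.resize(im[y:y+h,x:x+w],None,fx=3.7,fy=3.7,interpolation=cv2.INTER_CUBIC))
cv2.imwrite("pics/g4.png",np.hstack(o)); print(s["opening"],s["contact_force"],e)
```

```text
top [[130.96670926 258.22339339]
 [137.89378528 257.89749107]]
side [[307.52778111 276.22441222]
 [299.92875321 285.50426513]]
0.05538828936536823 [0.36735014 0.36919463 0.2188979 ] [0.41006729 0.347357   0.0126688 ]
```

View pics/g4.png

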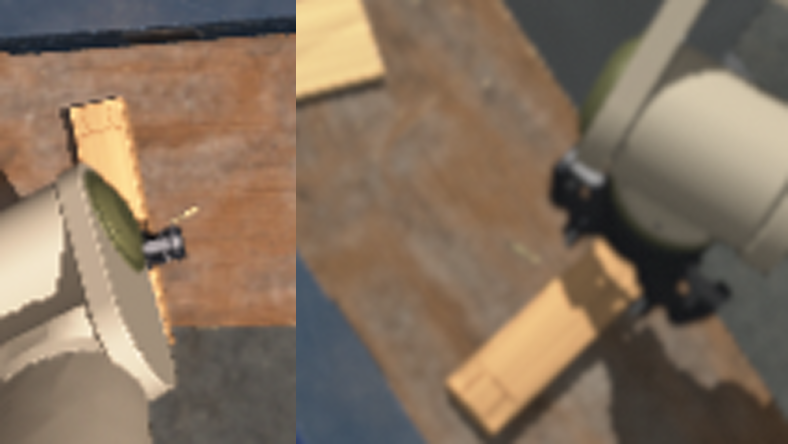

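Call:
{"op": "drive_tool", "data": {
  "motion": [
    [[0, 0, 0], [0, 0, 0], 120],
    [[0, 0, 0], [0, 0, 0], 140],
    [[0, 0, 0], [0, 0, 0], 255],
    [[0, 0, 0], [0, 0, 0], 255],
    [[0, 0, 0], [0, 0, 0], 255],
    [[0, 0, 0], [0, 0, 0], 255]
  ]
}}

```text
clock: 5.88
ee_pos: [0.4123, 0.3486, 0.0153]
ee_rot: [-0.108, 0.994, 0.001, 0.004]
contact_force: [-0.9, 1.2, 21.1]
opening: -0.0001
grip_force: 10.7
```

Call:
{"op": "drive_tool", "data": {
  "motion": [
    [[0, 0, 0], [0, 0, -0.02], 255],
    [[0, 0, 0], [0, 0, -0.02], 0],
    [[0, 0, 0], [0, 0, -0.02], 0],
    [[0, 0, 0], [0, 0, -0.02], 0],
    [[0, 0, 0], [0, 0, -0.02], 0],
    [[0, 0, 0], [0, 0, -0.02], 0],
    [[0, 0, 0], [0, 0, -0.02], 0],
    [[0, 0, 0], [0, 0, -0.005], 0],
    [[0, 0, 0], [0, 0, 0.005], 0],
    [[0, 0, 0], [0, 0, 0.014], 0],
    [[0, 0, 0], [0, 0, 0.018], 0],
    [[0, 0, 0], [0, 0, 0.021], 0],
    [[0, 0, 0], [0, 0, 0.021], 0]
  ]
}}

```text
clock: 6.97
ee_pos: [0.4098, 0.3472, -0.009]
ee_rot: [-0.108, 0.994, -0.0, -0.0]
contact_force: [-0.6, -0.5, -0.6]
opening: 0.085
grip_force: 0.0
```

Call:
{"op": "drive_tool", "data": {
  "motion": [
    [[0, 0, 0], [0, 0, 0], 60],
    [[0, 0, 0], [0, 0, 0], 90],
    [[0, 0, 0], [0, 0, 0], 110],
    [[0, 0, 0], [0, 0, 0], 140],
    [[0, 0, 0], [0, 0, 0], 255],
    [[0, 0, 0], [0, 0, 0], 255],
    [[0, 0, 0], [0, 0, 0], 255],
    [[0, 0, 0], [0, 0, 0], 255]
  ]
}}

```text
clock: 7.63
ee_pos: [0.4103, 0.3476, -0.0078]
ee_rot: [-0.108, 0.994, 0.0, 0.001]
contact_force: [-0.6, -0.0, 5.0]
opening: 0.0437
grip_force: 62.1
```

Call:
{"op": "drive_tool", "data": {
  "motion": [
    [[0, 0, 0], [0, 0, -0.03], 255],
    [[0, 0, 0], [0, 0, -0.06], 255],
    [[0, 0, 0], [0, 0, -0.08], 255],
    [[0, 0, 0], [0, 0, -0.08], 255],
    [[0, 0, 0], [0, 0, -0.08], 255]
  ]
}}

```text
clock: 8.05
ee_pos: [0.4101, 0.3474, 0.072]
ee_rot: [-0.108, 0.994, 0.0, 0.001]
contact_force: [0.3, 0.4, -3.0]
opening: 0.0442
grip_force: 62.2
```

```bash
python3 -c "
from h import *
print(np.cos(.216)*(.4103-.4392)+np.sin(.216)*(.3476-.3543))
p=loc(JIG,[-.21,0,.07]);print(p)
rel(p,-.228+np.pi/2)"
```

```text
-0.02966441073127196
[0.39903472 0.11396624 0.07      ]
turn [0.0007, 0.0013, 0.4442] shift [0.0609, -0.2256, 0.0018] F [ 0.3  0.4 -3. ] M [0.01 0.05 0.01] q [ 0.48  0.52  1.55 -0.    1.07 -1.3 ] t 8.05 ang 1.787
```

Call:
{"op": "drive_tool", "data": {
  "motion": [
    [[0, 0, 0.1], [0.01, -0.03, 0], 255],
    [[0, 0, 0.2], [0.02, -0.065, 0], 255],
    [[0, 0, 0.3], [0.03, -0.1, 0], 255],
    [[0, 0, 0.4], [0.04, -0.135, 0], 255],
    [[0, 0, 0.444], [0.05, -0.17, 0], 255],
    [[0, 0, 0.444], [0.055, -0.2, 0], 255],
    [[0, 0, 0.444], [0.0605, -0.2205, 0], 255],
    [[0, 0, 0.444], [0.0609, -0.2256, 0], 255],
    [[0, 0, 0.444], [0.0609, -0.2256, 0], 255],
    [[0, 0, 0.444], [0.0609, -0.2256, 0], 255],
    [[0, 0, 0.444], [0.0609, -0.2256, 0], 255]
  ]
}}

```text
clock: 8.97
ee_pos: [0.3986, 0.1147, 0.0711]
ee_rot: [0.113, 0.994, 0.0, -0.001]
contact_force: [-0.0, 0.2, -2.1]
opening: 0.0437
grip_force: 62.2
```

Run:
```python
from h import *
p=loc(JIG,[-.21,0,.07]);rel(p,-.228+np.pi/2)
d=capture("top"); x,y,w,h=200,150,80,120
a=cv2.resize(d["image"][y:y+h,x:x+w],None,fx=5,fy=5,interpolation=cv2.INTER_CUBIC)
s=capture("side"); X,Y,W,H=200,170,100,120
b=cv2.resize(s["image"][Y:Y+H,X:X+W],None,fx=4,fy=4,interpolation=cv2.INTER_CUBIC)
b=np.vstack([b,np.zeros((120,400,3),np.uint8)])
cv2.imwrite("pics/i1.png",np.hstack([a,b]))
e=loc(JIG,[-.07,0,.1]); zt=telemetry.observe()["ee_pos"][2]+.0078+.024
for dd,o,f in((d,(x,y),5),(s,(X,Y),4)):
    print("rail end corners",((proj(dd,[loc(JIG,[-.07,.0225,zt]),loc(JIG,[-.07,-.0225,zt])])-o)*f+f/2).round(0).tolist())
    print("fence guess",((proj(dd,[loc(JIG,[v[0],v[1],.032]) for v in((-.05,.0245),(.0,.0245),(-.05,-.0245),(0,-.0245))])-o)*f+f/2).round(0).tolist())
```

```text
turn [-0.0, -0.001, 0.0011] shift [-0.0006, -0.0007, 0.0011] F [-0.   0.2 -2.1] M [-0.01  0.05  0.01] q [-0.01  0.35  1.88  0.    0.91 -1.35] t 8.9667 ang 1.3439
rail end corners [[150.0, 233.0], [223.0, 249.0]]
fence guess [[159.0, 213.0], [177.0, 139.0], [234.0, 230.0], [251.0, 155.0]]
rail end corners [[263.0, 115.0], [244.0, 55.0]]
fence guess [[233.0, 168.0], [162.0, 186.0], [214.0, 105.0], [144.0, 123.0]]
```

View pics/i1.png

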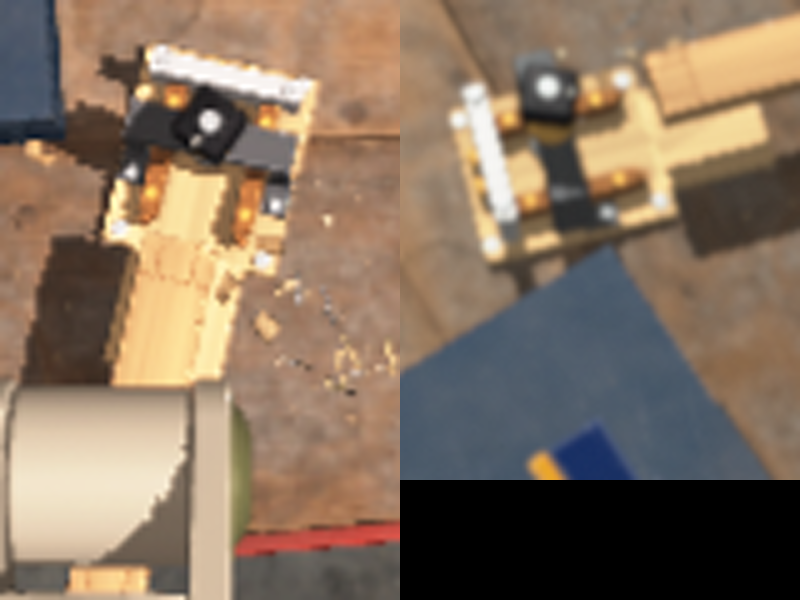

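```bash
cat > prof.py <<'E'
from h import *
from scipy.ndimage import map_coordinates as mc
D={c:capture(c) for c in("top","side")}
def prof(c,pose,z,S,ys=np.arange(-45,45.1,1.)):
    out=[]
    g=cv2.cvtColor(D[c]["image"],cv2.COLOR_BGR2GRAY).astype(float)
    for s in S:
        uv=proj(D[c],place(pose,np.c_[np.full(ys.size,s),ys/1000,np.full(ys.size,z)]))
        v=mc(g,[uv[:,1],uv[:,0]],order=1); dv=np.gradient(cv2.GaussianBlur(v[:,None],(1,5),0).ravel())
        k=[(int(ys[i]),int(dv[i]*10)) for i in range(2,len(ys)-2) if abs(dv[i])>2.5 and abs(dv[i])==abs(dv[i-2:i+3]).max()]
        out.append((s,k)); print(c,s,k)
s=telemetry.observe(); e=s["ee_pos"]; zt=e[2]+.0078+.024
P=(e[0],e[1],-.228)
prof("side",P,zt,np.arange(.03,.15,.015)); prof("top",P,zt,[-.075,-.07,-.065,*np.arange(.07,.14,.015)])
# along-x profile
for c in D:
    for y in(-.015,-.008,0,.008,.015):
        g=cv2.cvtColor(D[c]["image"],cv2.COLOR_BGR2GRAY).astype(float); xs=np.arange(115,165,1.)
        uv=proj(D[c],place(P,np.c_[xs/1000,np.full(xs.size,y),np.full(xs.size,zt)])); v=mc(g,[uv[:,1],uv[:,0]],order=1)
        print(c,y,v[::3].astype(int).tolist())
E
python3 prof.py
```

```text
side 0.03 [(-25, 122), (21, -142), (31, 47)]
side 0.045 [(-24, 104), (22, -140), (31, 43)]
side 0.06 [(-24, 109), (22, -144), (31, 44)]
side 0.075 [(-24, 101), (22, -133), (30, 46)]
side 0.09 [(-23, 104), (22, -137), (30, 176)]
side 0.105 [(-23, 98), (22, -130), (30, 178)]
side 0.12 [(-28, 73), (23, -138), (30, 160)]
side 0.135 [(-23, 112), (23, -146), (31, 169)]
top -0.075 [(-14, -36), (12, 33), (21, -222)]
top -0.07 [(-38, -31), (-31, -77), (-23, 80), (-8, 52), (9, -25), (13, 36), (22, -254)]
top -0.065 [(-43, -78), (-23, 236), (-14, -30), (-10, 43), (10, -31), (23, -178), (28, 25), (42, 45)]
top 0.07 [(-38, 170), (-22, -50), (24, -231), (32, -97)]
top 0.085 [(-39, 144), (-22, -70), (-18, 26), (25, -216), (31, -107)]
top 0.1 [(-39, 171), (-21, -60), (25, -187), (31, -121)]
top 0.115 [(-39, 156), (-33, -152), (-25, 130), (-20, -85), (-15, 41), (-9, -43), (-5, 41), (-2, -33), (7, -47), (10, 41), (25, -142), (32, -122)]
top 0.13 [(-40, 160), (-21, -66), (-11, -37), (-5, 43), (12, -30), (17, 45), (29, -136), (41, 74)]
top -0.015 [202, 206, 210, 209, 209, 211, 218, 222, 225, 226, 222, 1
[... 192 characters left out ...]
 223, 223, 222, 222, 222]
top 0.008 [186, 203, 205, 204, 204, 203, 201, 200, 200, 214, 226, 226, 226, 226, 227, 227, 227]
top 0.015 [195, 202, 197, 189, 178, 184, 187, 198, 211, 214, 220, 219, 218, 218, 219, 216, 217]
side -0.015 [190, 193, 197, 196, 193, 197, 204, 207, 186, 142, 120, 129, 160, 187, 201, 207, 197]
side -0.008 [195, 196, 197, 197, 196, 195, 196, 197, 174, 129, 114, 136, 182, 215, 232, 236, 215]
side 0 [186, 190, 194, 194, 193, 192, 192, 187, 161, 132, 140, 161, 183, 199, 194, 166, 133]
side 0.008 [179, 182, 186, 185, 184, 185, 184, 178, 155, 149, 184, 214, 223, 218, 206, 187, 141]
side 0.015 [178, 182, 185, 185, 184, 185, 187, 184, 158, 161, 206, 225, 228, 221, 209, 193, 152]
```

```bash
sed -n '/^def prof/,/print(c,s,k)/p' prof.py > p2.py
python3 - <<'E'
from h import *
import pickle
from scipy.ndimage import map_coordinates as mc
D=pickle.load(open("D.pkl","rb"))
exec(open("p2.py").read())
print("tongue z12 +-38")
for c in D: prof(c,JIG,.012,[-.14,-.125,-.11,-.095,-.085],np.arange(-55,55.1,1.))
print("base+-58");
for c in D: prof(c,JIG,.012,[-.065,-.04,-.025,.025,.04],np.arange(-75,75.1,1.))
E
python3 -c "
from h import *
p=loc(JIG,[-.21,0,.07]);rel(p,-.241+np.pi/2)"
```

```text
tongue z12 +-38
top -0.14 [(-36, 157), (-5, 27), (40, -300), (45, 136)]
top -0.125 [(-36, 166), (40, -279), (47, 143)]
top -0.11 [(-52, 60), (-36, 158), (39, -276), (45, 143)]
top -0.095 [(-52, -40), (-36, 168), (-30, -162), (-25, 137), (39, -279), (48, 117)]
top -0.085 [(-37, 109), (-33, -61), (-23, 112), (40, -326), (47, 123)]
side -0.14 [(-39, 109), (38, -177), (48, 80)]
side -0.125 [(-40, 108), (38, -177), (49, 74)]
side -0.11 [(-40, 105), (38, -171), (49, 71)]
side -0.095 [(-42, 58), (-25, 92), (38, -178), (48, 69)]
side -0.085 [(-31, 81), (38, -176), (48, 70)]
base+-58
top -0.065 [(-69, 35), (-56, 144), (-43, -137), (-39, 126), (49, -31), (59, -399), (65, 132)]
top -0.04 [(-57, 154), (-37, -124), (-32, 44), (-25, -138), (-10, 189), (24, -109), (31, 67), (40, -98), (50, 182), (58, -312), (67, 109)]
top -0.025 [(-57, 47), (-50, 178), (-44, -262), (-37, 89), (-33, -38), (-23, -120), (-12, 178), (24, -98), (30, -50), (40, -182), (47, 273), (54, -292)]
top 0.025 [(-59, 147), (-52, -48), (-45, 28), (-37, -54), (-32, 55), (-25, -195), (-17, -87), (2, 164), (12, -248), (26, 149), (38, 
[... 242 characters left out ...]
77), (-37, 33), (29, 26), (58, -172), (67, 65)]
side -0.04 [(-60, 95), (-50, -33), (-36, -159), (-26, 43), (-15, 122), (13, -43), (27, -155), (36, 50), (47, 147), (57, -186), (68, 67)]
side -0.025 [(-72, -51), (-55, 67), (-48, -91), (-29, 51), (-16, 118), (16, -96), (28, -87), (39, 138), (48, -144), (61, -37), (69, 33)]
side 0.025 [(-60, 115), (-50, -43), (-36, -135), (-27, 41), (-15, 127), (14, -44), (27, -124), (35, 47), (47, 149), (57, -185), (67, 78)]
side 0.04 [(-73, 98), (-65, -62), (-59, 60), (21, -39), (31, -163), (59, -47)]
turn [0.0, -0.0003, 0.0145] shift [-0.0004, -0.0006, 0.0014] F [ 0.5  0.  -2.4] M [-0.02  0.08  0.04] q [-0.01  0.35  1.88  0.    0.91 -1.35] t 9.1667 ang 1.3443
```

Call:
{"op": "drive_tool", "data": {
  "motion": [
    [[0, 0, 0.013], [0, 0.0013, 0.03], 255],
    [[0, 0, 0.013], [0, 0.0013, 0.05], 255],
    [[0, 0, 0.013], [0, 0.0013, 0.06], 255],
    [[0, 0, 0.013], [0, 0.0013, 0.064], 255],
    [[0, 0, 0.013], [0, 0.0013, 0.066], 255],
    [[0, 0, 0.013], [0, 0.0013, 0.066], 255],
    [[0, 0, 0.013], [0, 0.0013, 0.066], 255]
  ]
}}

```text
clock: 9.75
ee_pos: [0.3996, 0.1153, 0.0061]
ee_rot: [0.12, 0.993, 0.0, 0.001]
contact_force: [-0.8, 0.1, -2.0]
opening: 0.0436
grip_force: 62.2
```

Call:
{"op": "drive_tool", "data": {
  "motion": [
    [[0, 0, 0], [-0.008, 0, 0], 255],
    [[0, 0, 0], [-0.016, 0.0001, 0], 255],
    [[0, 0, 0], [-0.024, 0.0002, 0], 255],
    [[0, 0, 0], [-0.032, 0.0003, 0], 255],
    [[0, 0, 0], [-0.04, 0.0004, 0], 255],
    [[0, 0, 0], [-0.04, 0.0004, 0], 255]
  ]
}}

```text
clock: 10.25
ee_pos: [0.4403, 0.1055, 0.0056]
ee_rot: [0.12, 0.993, 0.0, 0.001]
contact_force: [0.0, -0.2, -1.1]
opening: 0.0439
grip_force: 62.2
```

```bash
python3 -c "
from h import *
rel([0,0,0],0);s=telemetry.observe();print(R.from_quat(s['ee_rot']).inv().apply(s['contact_force']),R.from_quat(s['ee_rot']).inv().apply(s['torque']))"
```

```text
turn [0.0017, 0.0014, 1.3294] shift [0.4023, -0.2077, 0.0047] F [ 0.  -0.2 -1.1] M [0.01 0.06 0.07] q [-0.03  0.52  1.85 -0.    0.76 -1.36] t 10.25 ang 1.3294
[-0.07130771 -0.17563901  1.05007692] [-0.00013145  0.05935157 -0.06941781]
```

Call:
{"op": "drive_tool", "data": {
  "motion": [
    [[0, 0, 0], [-0.008, 0.0001, 0], 255],
    [[0, 0, 0], [-0.016, 0.0002, 0], 255],
    [[0, 0, 0], [-0.024, 0.0002, 0], 255],
    [[0, 0, 0], [-0.032, 0.0003, 0], 255],
    [[0, 0, 0], [-0.04, 0.0004, 0], 255],
    [[0, 0, 0], [-0.048, 0.0005, 0], 255],
    [[0, 0, 0], [-0.054, 0.0005, 0], 255],
    [[0, 0, 0], [-0.054, 0.0005, 0], 255]
  ]
}}

```text
clock: 10.92
ee_pos: [0.4921, 0.0933, 0.0055]
ee_rot: [0.12, 0.993, 0.0, 0.001]
contact_force: [0.7, -0.2, -2.2]
opening: 0.0436
grip_force: 62.2
```

```bash
python3 -c "
from h import *
rel([0,0,0],0);s=telemetry.observe();print(R.from_quat(s['ee_rot']).inv().apply(s['contact_force']),R.from_quat(s['ee_rot']).inv().apply(s['torque']))"
```

```text
turn [0.001, 0.0009, 1.3297] shift [0.4556, -0.2081, 0.0049] F [ 0.7 -0.2 -2.2] M [0.03 0.07 0.01] q [-0.05  0.57  1.72 -0.    0.85 -1.38] t 10.9167 ang 1.3297
[-0.70663813 -0.01351847  2.21778915] [-0.00930687  0.07403822 -0.00713375]
```

Call:
{"op": "drive_tool", "data": {
  "motion": [
    [[0, 0, 0], [0, 0, 0.001], 255],
    [[0, 0, 0], [-0.002, 0, 0.001], 255],
    [[0, 0, 0], [-0.004, 0, 0.001], 255],
    [[0, 0, 0], [-0.006, 0.0001, 0.001], 255],
    [[0, 0, 0], [-0.007, 0.0001, 0.001], 255],
    [[0, 0, 0], [-0.007, 0.0001, 0.001], 255]
  ]
}}

```text
clock: 11.42
ee_pos: [0.4978, 0.092, 0.0045]
ee_rot: [0.12, 0.993, -0.0, 0.0]
contact_force: [0.4, 0.5, -1.6]
opening: 0.0437
grip_force: 62.2
```

Call:
{"op": "drive_tool", "data": {
  "motion": [
    [[0, 0, 0], [-0.001, 0, 0], 255],
    [[0, 0, 0], [-0.002, 0, 0], 255],
    [[0, 0, 0], [-0.003, 0, 0], 255],
    [[0, 0, 0], [-0.0035, 0, 0], 255],
    [[0, 0, 0], [-0.0035, 0, 0], 255]
  ]
}}

```text
clock: 11.83
ee_pos: [0.5011, 0.0912, 0.0045]
ee_rot: [0.12, 0.993, -0.0, 0.0]
contact_force: [1.3, -0.5, -1.1]
opening: 0.0441
grip_force: 62.2
```

Call:
{"op": "drive_tool", "data": {
  "motion": [
    [[0, 0, 0], [-0.0005, 0, 0], 255],
    [[0, 0, 0], [-0.001, 0, 0], 255],
    [[0, 0, 0], [-0.001, 0, 0], 255],
    [[0, 0, 0], [-0.001, 0, 0], 255]
  ]
}}

```text
clock: 12.17
ee_pos: [0.5018, 0.091, 0.0045]
ee_rot: [0.12, 0.993, -0.0, -0.0]
contact_force: [-0.6, 0.5, -1.4]
opening: 0.044
grip_force: 62.2
```

Call:
{"op": "drive_tool", "data": {
  "motion": [
    [[0, 0, 0], [-0.0005, 0, 0], 255],
    [[0, 0, 0], [-0.001, 0, 0], 255],
    [[0, 0, 0], [-0.001, 0, 0], 255],
    [[0, 0, 0], [-0.001, 0, 0], 255]
  ]
}}

```text
clock: 12.5
ee_pos: [0.5017, 0.091, 0.0043]
ee_rot: [0.12, 0.993, 0.0, -0.001]
contact_force: [-6.0, 1.3, 0.8]
opening: 0.044
grip_force: 62.5
```

Call:
{"op": "drive_tool", "data": {
  "motion": [
    [[0, 0, 0], [-0.0005, 0, 0], 255],
    [[0, 0, 0], [-0.001, 0, 0], 255],
    [[0, 0, 0], [-0.001, 0, 0], 255],
    [[0, 0, 0], [-0.001, 0, 0], 255]
  ]
}}

```text
clock: 12.83
ee_pos: [0.5017, 0.091, 0.0043]
ee_rot: [0.12, 0.993, 0.0, -0.002]
contact_force: [-8.7, 1.9, 3.5]
opening: 0.044
grip_force: 62.9
```

Call:
{"op": "drive_tool", "data": {
  "motion": [
    [[0, 0, 0], [0.0005, 0, 0], 255],
    [[0, 0, 0], [0.0005, 0, 0], 255],
    [[0, 0, 0], [0.0005, 0, 0], 90],
    [[0, 0, 0], [0.0005, 0, 0], 60],
    [[0, 0, 0], [0.0005, 0, 0], 30],
    [[0, 0, 0], [0.0005, 0, 0], 0],
    [[0, 0, 0], [0.0005, 0, 0], 0],
    [[0, 0, 0], [0.0005, 0, -0.01], 0],
    [[0, 0, 0], [0.0005, 0, -0.04], 0],
    [[0, 0, 0], [0.0005, 0, -0.08], 0],
    [[0, 0, 0], [0.0005, 0, -0.12], 0],
    [[0, 0, 0], [0.0005, 0, -0.16], 0],
    [[0, 0, 0], [0.0005, 0, -0.2], 0],
    [[0, 0, 0], [0.0005, 0, -0.2], 0]
  ]
}}

```text
clock: 14.0
ee_pos: [0.506, 0.0906, 0.2129]
ee_rot: [0.12, 0.993, 0.0, 0.007]
contact_force: [0.3, -0.4, 0.2]
opening: 0.0853
grip_force: 0.0
```

Run:
```python
from h import *
rel([0,0,0],0)
o=[]
for c,q in(("top",(195,150,80,100)),("side",(200,160,120,90))):
    d=capture(c); x,y,w,h=q; f={"top":5,"side":3.33}[c]
    a=cv2.resize(d["image"][y:y+h,x:x+w],None,fx=f,fy=f,interpolation=cv2.INTER_CUBIC)
    o.append(np.vstack([a,np.zeros((500-a.shape[0],a.shape[1],3),np.uint8)]))
    for z in(.12,.131): print(c,z,(proj(d,[loc(JIG,[.0,0,z])])-[x,y])*f)
cv2.imwrite("pics/k1.png",np.hstack(o))
```

```text
turn [0.0118, 0.0103, 1.3302] shift [0.4728, -0.2091, 0.2056] F [ 0.3 -0.4  0.2] M [ 0.    0.   -0.04] q [-0.05  0.32  1.42  0.    1.39 -1.38] t 14.0 ang 1.3303
top 0.12 [[234.20159384 122.14991056]]
top 0.131 [[233.93423473 119.12585347]]
side 0.12 [[121.92460779 114.65925428]]
side 0.131 [[121.42603807 108.52471255]]
```

View pics/k1.png

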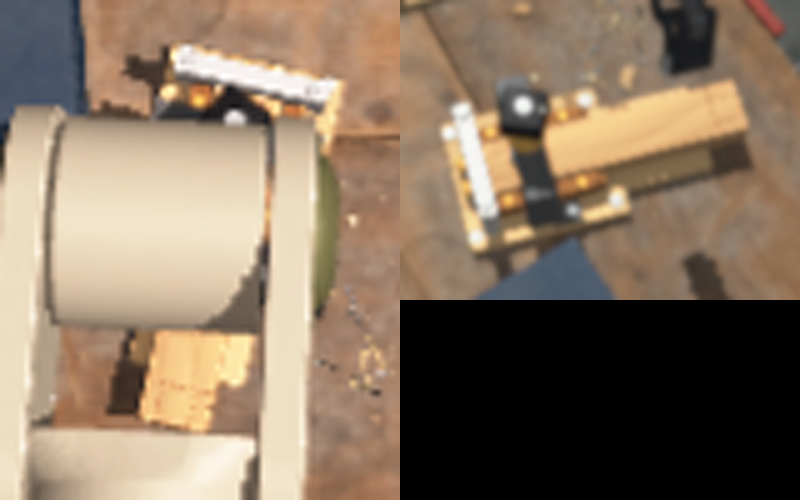

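Run:
```python
from h import *
import pickle
D=pickle.load(open("D.pkl","rb"))
for c in D:
  d=D[c]; g=d["image"].max(2); u=proj(d,[loc(JIG,[0,0,.131])])[0]
  x,y=(u-15).astype(int); print(c,u)
  m=cv2.resize(g[y:y+30,x:x+30],None,fx=8,fy=8,interpolation=cv2.INTER_CUBIC).astype(float)
  for th in(45,60):
    M=cv2.morphologyEx((m<th).astype(np.uint8),cv2.MORPH_CLOSE,np.ones((61,61)))
    best=[]
    for a in np.radians(np.arange(0,90,2)):
      for dx in range(-4,5,2):
        for dy in range(-4,5,2):
          P=place((JIG[0]+dx/1e3,JIG[1]+dy/1e3,a),np.array([[s*.018,t*.018,.131] for s,t in((1,1),(1,-1),(-1,-1),(-1,1))]))
          q=(proj(d,P)-[x,y]+.5)*8-.5
          S=np.zeros(m.shape,np.uint8); cv2.fillConvexPoly(S,np.int32(q),1)
          best.append((int(((S==1)&(M==0)).sum()),round(np.degrees(a)),dx,dy))
    best.sort(); print(c,th,M.sum(),best[:6])
rel([.603,.067,.16],2.54)
```

```text
top [241.78684695 173.82517069]
top 45 11102 [(994, 56, -2, 2), (1026, 50, -4, 2), (1030, 48, -4, 2), (1061, 60, -2, 2), (1072, 54, -4, 2), (1080, 56, -4, 2)]
top 60 17287 [(390, 56, -2, 2), (393, 50, -2, 2), (407, 54, -2, 2), (408, 52, -2, 2), (427, 56, -4, 2), (428, 54, -4, 2)]
side [236.4642757  192.59000377]
side 45 2157 [(9901, 64, 2, 4), (9907, 54, 2, 4), (9909, 68, 4, 4), (9912, 58, 4, 2), (9920, 54, 0, 4), (9920, 56, 2, 4)]
side 60 4795 [(8033, 54, 2, 4), (8068, 56, 2, 4), (8080, 52, 2, 4), (8082, 48, 2, 4), (8087, 60, 4, 4), (8108, 50, 2, 4)]
turn [-0.0017, 0.0036, -1.2099] shift [-0.102, 0.0007, 0.0467] F [-0.8 -0.3 -1.3] M [-0.02 -0.01 -0.02] q [-0.05  0.33  1.43 -0.    1.38 -1.38] t 14.1 ang 1.3301
```

Call:
{"op": "drive_tool", "data": {
  "motion": [
    [[0, 0, -0.12], [-0.02, 0, 0], 0],
    [[0, 0, -0.24], [-0.04, 0, 0.01], 0],
    [[0, 0, -0.36], [-0.06, 0, 0.02], 0],
    [[0, 0, -0.48], [-0.08, 0, 0.03], 0],
    [[0, 0, -0.6], [-0.1, 0.0007, 0.04], 0],
    [[0, 0, -0.72], [-0.102, 0.0007, 0.045], 0],
    [[0, 0, -0.84], [-0.102, 0.0007, 0.045], 0],
    [[0, 0, -0.96], [-0.102, 0.0007, 0.045], 0],
    [[0, 0, -1.08], [-0.102, 0.0007, 0.045], 0],
    [[0, 0, -1.2], [-0.102, 0.0007, 0.045], 0],
    [[0, 0, -1.208], [-0.102, 0.0007, 0.045], 0],
    [[0, 0, -1.208], [-0.102, 0.0007, 0.045], 0],
    [[0, 0, -1.208], [-0.102, 0.0007, 0.045], 0],
    [[0, 0, -1.208], [-0.102, 0.0007, 0.045], 0]
  ]
}}

```text
clock: 15.27
ee_pos: [0.6024, 0.067, 0.1591]
ee_rot: [-0.464, 0.886, 0.0, -0.0]
contact_force: [0.2, -0.5, 0.1]
opening: 0.0855
grip_force: 0.0
```

```bash
python3 -c "
from h import *
rel([.603,.067,.091],2.535)"
```

```text
turn [0.0007, -0.0004, 0.0006] shift [-0.0004, -0.0005, 0.0681] F [ 0.2 -0.5  0.1] M [-0.04 -0.04 -0.04] q [-0.08  0.53  1.24 -0.    1.38 -2.62] t 15.2667 ang 2.5356
```

Call:
{"op": "drive_tool", "data": {
  "motion": [
    [[0, 0, 0], [-0.0004, -0.0005, 0.03], 0],
    [[0, 0, 0], [-0.0004, -0.0005, 0.05], 0],
    [[0, 0, 0], [-0.0004, -0.0005, 0.062], 0],
    [[0, 0, 0], [-0.0004, -0.0005, 0.068], 0],
    [[0, 0, 0], [-0.0004, -0.0005, 0.068], 0],
    [[0, 0, 0], [-0.0004, -0.0005, 0.068], 0]
  ]
}}

```text
clock: 15.77
ee_pos: [0.6035, 0.067, 0.092]
ee_rot: [-0.465, 0.885, -0.0, 0.0]
contact_force: [-0.1, -0.5, 0.2]
opening: 0.0855
grip_force: 0.0
```

Call:
{"op": "drive_tool", "data": {
  "motion": [
    [[0, 0, 0], [0, 0, 0], 90],
    [[0, 0, 0], [0, 0, 0], 120],
    [[0, 0, 0], [0, 0, 0], 140],
    [[0, 0, 0], [0, 0, 0], 160],
    [[0, 0, 0], [0, 0, 0], 200],
    [[0, 0, 0], [0, 0, 0], 255],
    [[0, 0, 0], [0, 0, 0], 255],
    [[0, 0, 0], [0, 0, 0], 255]
  ]
}}

```text
clock: 16.43
ee_pos: [0.6027, 0.0676, 0.0923]
ee_rot: [-0.465, 0.885, 0.0, -0.0]
contact_force: [-4.8, 1.5, 6.4]
opening: 0.0355
grip_force: 59.8
```

```bash
python3 -c "
from h import *
rel([.603,.067,.091],2.535)"
```

```text
turn [0.0008, 0.0003, 0.003] shift [0.0003, -0.0006, 0.0013] F [-4.8  1.5  6.4] M [ 0.27  0.53 -0.1 ] q [-0.08  0.59  1.33  0.    1.22 -2.62] t 16.4333 ang 2.538
```

Call:
{"op": "drive_tool", "data": {
  "motion": [
    [[0, 0, 0.12], [0, 0, 0.0001], 255],
    [[0, 0, 0.24], [0, 0, 0.0002], 255],
    [[0, 0, 0.36], [0, 0, 0.0003], 255],
    [[0, 0, 0.48], [0, 0, 0.0005], 255],
    [[0, 0, 0.6], [0, 0, 0.0006], 255],
    [[0, 0, 0.72], [0, 0, 0.0007], 255],
    [[0, 0, 0.84], [0, 0, 0.0008], 255],
    [[0, 0, 0.96], [0, 0, 0.0009], 255],
    [[0, 0, 1.0], [0, 0, 0.001], 255],
    [[0, 0, 1.0], [0, 0, 0.001], 255],
    [[0, 0, 1.0], [0, 0, 0.001], 255]
  ]
}}

```text
clock: 17.35
ee_pos: [0.6028, 0.0668, 0.0914]
ee_rot: [0.017, 1.0, -0.0, -0.0]
contact_force: [-3.4, -0.4, 6.3]
opening: 0.035
grip_force: 59.9
```

```bash
cat > t.py <<'E'
from h import *
s=telemetry.observe();A=R.from_quat(s["ee_rot"]); L=[s["torque"][2]]
F=[s["contact_force"]]
for i in range(4): capture("top"); s=telemetry.observe(); L.append(s["torque"][2]);F.append(s["contact_force"])
y=A.as_matrix()[:,1]
print("t",s["clock"],"ang",round(np.arctan2(y[1],y[0]),4),"Mz",np.round(L,3),"mean",round(np.mean(L),3),"F",np.mean(F,0).round(1),"pos",np.round(s["ee_pos"],4),"q6",round(s["joints"][5],3),"op",round(s["opening"],4),"eff6",round(s["effort"][5],3))
E
python3 t.py
```

```text
t 17.55 ang 1.5378 Mz [-0.125 -0.13  -0.093 -0.156 -0.144] mean -0.13 F [-4.3 -0.7  6. ] pos [0.6028 0.0668 0.0914] q6 -1.622 op 0.0349 eff6 -0.116
```

Call:
{"op": "drive_tool", "data": {
  "motion": [
    [[0, 0, 0.12], [0, 0, 0.0001], 255],
    [[0, 0, 0.24], [0, 0, 0.0002], 255],
    [[0, 0, 0.36], [0, 0, 0.0003], 255],
    [[0, 0, 0.48], [0, 0, 0.0005], 255],
    [[0, 0, 0.6], [0, 0, 0.0006], 255],
    [[0, 0, 0.72], [0, 0, 0.0007], 255],
    [[0, 0, 0.84], [0, 0, 0.0008], 255],
    [[0, 0, 0.96], [0, 0, 0.0009], 255],
    [[0, 0, 1.08], [0, 0, 0.001], 255],
    [[0, 0, 1.2], [0, 0, 0.0011], 255],
    [[0, 0, 1.32], [0, 0, 0.0012], 255],
    [[0, 0, 1.44], [0, 0, 0.0014], 255],
    [[0, 0, 1.5], [0, 0, 0.0015], 255],
    [[0, 0, 1.5], [0, 0, 0.0015], 255],
    [[0, 0, 1.5], [0, 0, 0.0015], 255]
  ]
}}

```text
clock: 18.8
ee_pos: [0.6017, 0.0664, 0.0899]
ee_rot: [0.694, 0.72, -0.002, -0.001]
contact_force: [-8.9, -3.7, 10.0]
opening: 0.035
grip_force: 60.5
```

```bash
python3 t.py
```

```text
t 19.0 ang 0.0375 Mz [-0.109 -0.07  -0.134 -0.1   -0.14 ] mean -0.111 F [-8.8 -4.  10. ] pos [0.6017 0.0664 0.0899] q6 -0.122 op 0.0355 eff6 -0.115
```

Call:
{"op": "drive_tool", "data": {
  "motion": [
    [[0, 0, 0.12], [-0.0004, -0.0008, -0.0005], 255],
    [[0, 0, 0.24], [-0.0004, -0.0008, -0.0004], 255],
    [[0, 0, 0.36], [-0.0004, -0.0008, -0.0003], 255],
    [[0, 0, 0.4], [-0.0004, -0.0008, -0.0002], 255],
    [[0, 0, 0.4], [-0.0004, -0.0008, -0.0002], 255],
    [[0, 0, 0.4], [-0.0004, -0.0008, -0.0002], 255]
  ]
}}

```text
clock: 19.5
ee_pos: [0.6013, 0.0665, 0.0896]
ee_rot: [0.823, 0.568, -0.001, -0.001]
contact_force: [-5.3, -0.4, 5.4]
opening: 0.0354
grip_force: 60.6
```

```bash
sed -i 's/range(4)/range(2)/' t.py; python3 t.py
```

```text
t 19.6 ang -0.3624 Mz [-0.077 -0.115 -0.14 ] mean -0.111 F [-5.2 -0.7  5. ] pos [0.6013 0.0665 0.0896] q6 0.277 op 0.035 eff6 -0.11
```

Call:
{"op": "drive_tool", "data": {
  "motion": [
    [[0, 0, 0.12], [0, 0, 0.0001], 255],
    [[0, 0, 0.24], [0, 0, 0.0002], 255],
    [[0, 0, 0.36], [0, 0, 0.0003], 255],
    [[0, 0, 0.4], [0, 0, 0.0004], 255],
    [[0, 0, 0.4], [0, 0, 0.0004], 255],
    [[0, 0, 0.4], [0, 0, 0.0004], 255]
  ]
}}

```text
clock: 20.1
ee_pos: [0.6012, 0.0668, 0.0893]
ee_rot: [0.919, 0.393, -0.001, -0.001]
contact_force: [-5.6, -0.3, 6.1]
opening: 0.0349
grip_force: 60.7
```

```bash
python3 t.py
```

```text
t 20.2 ang -0.7623 Mz [-0.147 -0.071 -0.09 ] mean -0.103 F [-6.4 -0.1  6.2] pos [0.6011 0.0668 0.0892] q6 0.677 op 0.0355 eff6 -0.114
```

Call:
{"op": "drive_tool", "data": {
  "motion": [
    [[0, 0, 0.12], [0, 0, 0.0001], 255],
    [[0, 0, 0.24], [0, 0, 0.0002], 255],
    [[0, 0, 0.36], [0, 0, 0.0003], 255],
    [[0, 0, 0.4], [0, 0, 0.0004], 255],
    [[0, 0, 0.4], [0, 0, 0.0004], 255],
    [[0, 0, 0.4], [0, 0, 0.0004], 255]
  ]
}}

```text
clock: 20.7
ee_pos: [0.6011, 0.0671, 0.089]
ee_rot: [0.979, 0.203, -0.001, -0.001]
contact_force: [-6.9, 1.0, 7.2]
opening: 0.0349
grip_force: 60.8
```

```bash
python3 t.py
```

```text
t 20.8 ang -1.1623 Mz [-0.119 -0.092 -0.067] mean -0.093 F [-6.6  1.5  6.6] pos [0.6011 0.0671 0.089 ] q6 1.077 op 0.0351 eff6 -0.09
```

Call:
{"op": "drive_tool", "data": {
  "motion": [
    [[0, 0, 0.12], [0, 0, 0.0001], 255],
    [[0, 0, 0.24], [0, 0, 0.0002], 255],
    [[0, 0, 0.36], [0, 0, 0.0003], 255],
    [[0, 0, 0.4], [0, 0, 0.0003], 255],
    [[0, 0, 0.4], [0, 0, 0.0003], 255],
    [[0, 0, 0.4], [0, 0, 0.0003], 255]
  ]
}}

```text
clock: 21.3
ee_pos: [0.6012, 0.0674, 0.0887]
ee_rot: [1.0, 0.004, -0.001, -0.001]
contact_force: [-6.4, 3.1, 6.7]
opening: 0.0347
grip_force: 60.8
```

```bash
python3 t.py
```

```text
t 21.4 ang -1.5622 Mz [-0.104 -0.14  -0.152] mean -0.132 F [-7.   2.7  6.8] pos [0.6012 0.0674 0.0887] q6 1.477 op 0.0348 eff6 -0.109
```

Call:
{"op": "drive_tool", "data": {
  "motion": [
    [[0, 0, 0.12], [0, 0, 0.0001], 255],
    [[0, 0, 0.24], [0, 0, 0.0002], 255],
    [[0, 0, 0.36], [0, 0, 0.0003], 255],
    [[0, 0, 0.4], [0, 0, 0.0004], 255],
    [[0, 0, 0.4], [0, 0, 0.0004], 255],
    [[0, 0, 0.4], [0, 0, 0.0004], 255]
  ]
}}

```text
clock: 21.9
ee_pos: [0.6014, 0.0677, 0.0884]
ee_rot: [0.981, -0.194, -0.001, -0.001]
contact_force: [-6.4, 3.9, 6.0]
opening: 0.0355
grip_force: 61.0
```

```bash
python3 t.py
```

```text
t 22.0 ang -1.9623 Mz [-0.167 -0.231 -0.19 ] mean -0.196 F [-6.8  3.6  6.7] pos [0.6014 0.0677 0.0884] q6 1.877 op 0.0355 eff6 -0.174
```

Call:
{"op": "drive_tool", "data": {
  "motion": [
    [[0, 0, 0.12], [0, 0, 0.0001], 255],
    [[0, 0, 0.24], [0, 0, 0.0002], 255],
    [[0, 0, 0.3], [0, 0, 0.0003], 255],
    [[0, 0, 0.3], [0, 0, 0.0003], 255],
    [[0, 0, 0.3], [0, 0, 0.0003], 255]
  ]
}}

```text
clock: 22.42
ee_pos: [0.6016, 0.0678, 0.0882]
ee_rot: [0.941, -0.339, -0.001, -0.001]
contact_force: [-6.7, 4.6, 7.4]
opening: 0.0354
grip_force: 60.8
```

```bash
sed -i 's/range(2)/range(6)/' t.py; python3 t.py
```

```text
t 22.7167 ang -2.2621 Mz [-0.034 -0.    -0.057 -0.054 -0.096 -0.056 -0.039] mean -0.048 F [-5.8  4.5  7.3] pos [0.6016 0.0678 0.0882] q6 2.177 op 0.0351 eff6 -0.064
```

Call:
{"op": "drive_tool", "data": {
  "motion": [
    [[0, 0, 0.12], [0, 0, 0.0001], 255],
    [[0, 0, 0.24], [0, 0, 0.0002], 255],
    [[0, 0, 0.3], [0, 0, 0.0003], 255],
    [[0, 0, 0.3], [0, 0, 0.0003], 255],
    [[0, 0, 0.3], [0, 0, 0.0003], 255]
  ]
}}

```text
clock: 23.13
ee_pos: [0.6018, 0.0678, 0.088]
ee_rot: [0.88, -0.476, -0.001, -0.001]
contact_force: [-5.0, 4.9, 7.1]
opening: 0.035
grip_force: 60.8
```

```bash
python3 t.py
```

```text
t 23.4333 ang -2.562 Mz [-0.08  -0.069 -0.038 -0.085  0.003 -0.047  0.001] mean -0.045 F [-5.2  5.1  7.4] pos [0.6018 0.0679 0.088 ] q6 2.477 op 0.0353 eff6 -0.048
```

Call:
{"op": "drive_tool", "data": {
  "motion": [
    [[0, 0, 0.12], [0, 0, 0.0001], 255],
    [[0, 0, 0.2], [0, 0, 0.0002], 255],
    [[0, 0, 0.2], [0, 0, 0.0002], 255],
    [[0, 0, 0.2], [0, 0, 0.0002], 255]
  ]
}}

```text
clock: 23.77
ee_pos: [0.602, 0.0679, 0.0879]
ee_rot: [0.828, -0.561, -0.001, -0.001]
contact_force: [-4.5, 5.1, 7.9]
opening: 0.0353
grip_force: 61.0
```

```bash
python3 t.py
```

```text
t 24.0667 ang -2.7622 Mz [-0.172 -0.184 -0.19  -0.167 -0.162 -0.171 -0.178] mean -0.175 F [-5.1  5.2  7.1] pos [0.602  0.0678 0.0879] q6 2.677 op 0.0352 eff6 -0.155
```

Call:
{"op": "drive_tool", "data": {
  "motion": [
    [[0, 0, 0], [0, 0, 0], 60],
    [[0, 0, 0], [0, 0, 0], 60],
    [[0, 0, 0], [0, 0, 0], 60],
    [[0, 0, 0], [-0.0007, 0.0004, 0], 60],
    [[0, 0, -0.12], [-0.0007, 0.0004, 0], 60],
    [[0, 0, -0.24], [-0.0007, 0.0004, 0], 60],
    [[0, 0, -0.36], [-0.0007, 0.0004, 0], 60],
    [[0, 0, -0.48], [-0.0007, 0.0004, 0], 60],
    [[0, 0, -0.6], [-0.0007, 0.0004, 0], 60],
    [[0, 0, -0.72], [-0.0007, 0.0004, 0], 60],
    [[0, 0, -0.84], [-0.0007, 0.0004, 0], 60],
    [[0, 0, -0.96], [-0.0007, 0.0004, 0], 60],
    [[0, 0, -1.08], [-0.0007, 0.0004, 0], 60],
    [[0, 0, -1.2], [-0.0007, 0.0004, 0], 60],
    [[0, 0, -1.32], [-0.0007, 0.0004, 0], 60],
    [[0, 0, -1.44], [-0.0007, 0.0004, 0], 60],
    [[0, 0, -1.56], [-0.0007, 0.0004, 0], 60],
    [[0, 0, -1.571], [-0.0007, 0.0004, 0], 60],
    [[0, 0, -1.571], [-0.0007, 0.0004, 0], 60]
  ]
}}

```text
clock: 25.65
ee_pos: [0.6019, 0.067, 0.0869]
ee_rot: [0.982, 0.187, 0.0, 0.0]
contact_force: [-0.2, -0.5, 0.4]
opening: 0.0653
grip_force: 0.0
```

Call:
{"op": "drive_tool", "data": {
  "motion": [
    [[0, 0, -0.12], [0, 0, 0], 60],
    [[0, 0, -0.24], [0, 0, 0], 60],
    [[0, 0, -0.36], [0, 0, 0], 60],
    [[0, 0, -0.48], [0, 0, 0], 60],
    [[0, 0, -0.6], [0, 0, 0], 60],
    [[0, 0, -0.72], [0, 0, 0], 60],
    [[0, 0, -0.84], [0, 0, 0], 60],
    [[0, 0, -0.96], [0, 0, 0], 60],
    [[0, 0, -1.08], [0, 0, 0], 60],
    [[0, 0, -1.2], [0, 0, 0], 60],
    [[0, 0, -1.32], [0, 0, 0], 60],
    [[0, 0, -1.44], [0, 0, 0], 60],
    [[0, 0, -1.56], [0, 0, 0], 60],
    [[0, 0, -1.571], [0, 0, 0], 60],
    [[0, 0, -1.571], [0, 0, 0], 60],
    [[0, 0, -1.571], [0, 0, 0], 120],
    [[0, 0, -1.571], [0, 0, 0], 160],
    [[0, 0, -1.571], [0, 0, 0], 255],
    [[0, 0, -1.571], [0, 0, 0], 255],
    [[0, 0, -1.571], [0, 0, 0], 255]
  ]
}}

```text
clock: 27.32
ee_pos: [0.6019, 0.0671, 0.0871]
ee_rot: [0.561, 0.828, 0.0, 0.0]
contact_force: [-0.2, -0.7, 2.1]
opening: 0.0351
grip_force: 60.0
```

```bash
sed -i 's/range(6)/range(0)/' t.py; python3 t.py
```

```text
t 27.3167 ang 0.3789 Mz [-0.167] mean -0.167 F [-0.2 -0.7  2.1] pos [0.6019 0.0671 0.0871] q6 -0.463 op 0.0351 eff6 -0.155
```

Call:
{"op": "drive_tool", "data": {
  "motion": [
    [[0, 0, 0.05], [0, 0, 0], 255],
    [[0, 0, 0.1], [0, 0, 0.0001], 255]
  ]
}}

```text
clock: 27.48
ee_pos: [0.602, 0.0671, 0.0871]
ee_rot: [0.602, 0.798, 0.0, 0.0]
contact_force: [-0.4, 0.8, 3.1]
opening: 0.0352
grip_force: 59.7
```

```bash
python3 t.py
```

```text
t 27.4833 ang 0.2784 Mz [0.495] mean 0.495 F [-0.4  0.8  3.1] pos [0.602  0.0671 0.0871] q6 -0.362 op 0.0352 eff6 -0.317
```

Call:
{"op": "drive_tool", "data": {
  "motion": [
    [[0, 0, 0.05], [0, 0, 0.0001], 255]
  ]
}}

```text
clock: 27.57
ee_pos: [0.6019, 0.0671, 0.087]
ee_rot: [0.622, 0.783, 0.0, 0.0]
contact_force: [-0.9, 0.1, 3.7]
opening: 0.0352
grip_force: 59.8
```

```bash
python3 t.py
```

```text
t 27.5667 ang 0.2283 Mz [0.534] mean 0.534 F [-0.9  0.1  3.7] pos [0.6019 0.0671 0.087 ] q6 -0.312 op 0.0352 eff6 -0.23
```

Call:
{"op": "drive_tool", "data": {
  "motion": [
    [[0, 0, -0.06], [0, 0, 0], 255],
    [[0, 0, -0.12], [0, 0, -0.0001], 255],
    [[0, 0, -0.18], [0, 0, -0.0002], 255],
    [[0, 0, -0.24], [0, 0, -0.0002], 255],
    [[0, 0, -0.3], [0, 0, -0.0003], 255]
  ]
}}

```text
clock: 27.98
ee_pos: [0.602, 0.0672, 0.0873]
ee_rot: [0.496, 0.868, 0.0, 0.0]
contact_force: [0.9, -0.6, 1.0]
opening: 0.0351
grip_force: 60.3
```

```bash
python3 t.py
```

```text
t 27.9833 ang 0.5317 Mz [-0.364] mean -0.364 F [ 0.9 -0.6  1. ] pos [0.602  0.0672 0.0873] q6 -0.616 op 0.0351 eff6 0.591
```

Call:
{"op": "drive_tool", "data": {
  "motion": [
    [[0, 0, -0.06], [0, 0, 0], 255],
    [[0, 0, -0.12], [0, 0, -0.0001], 255],
    [[0, 0, -0.18], [0, 0, -0.0002], 255],
    [[0, 0, -0.24], [0, 0, -0.0002], 255],
    [[0, 0, -0.3], [0, 0, -0.0003], 255]
  ]
}}

```text
clock: 28.4
ee_pos: [0.6019, 0.0672, 0.0875]
ee_rot: [0.361, 0.932, 0.0, 0.0]
contact_force: [0.3, 0.8, 0.6]
opening: 0.0349
grip_force: 60.2
```

```bash
python3 t.py
```

```text
t 28.4 ang 0.8317 Mz [-0.38] mean -0.38 F [0.3 0.8 0.6] pos [0.6019 0.0672 0.0875] q6 -0.916 op 0.0349 eff6 0.553
```

Call:
{"op": "drive_tool", "data": {
  "motion": [
    [[0, 0, -0.06], [0, 0, 0], 255],
    [[0, 0, -0.12], [0, 0, -0.0001], 255],
    [[0, 0, -0.18], [0, 0, -0.0002], 255],
    [[0, 0, -0.24], [0, 0, -0.0002], 255],
    [[0, 0, -0.3], [0, 0, -0.0003], 255]
  ]
}}

```text
clock: 28.82
ee_pos: [0.6019, 0.0672, 0.0877]
ee_rot: [0.218, 0.976, 0.0, 0.0]
contact_force: [-0.3, 0.5, 0.4]
opening: 0.0351
grip_force: 60.0
```

```bash
python3 t.py
```

```text
t 28.8167 ang 1.1318 Mz [-0.349] mean -0.349 F [-0.3  0.5  0.4] pos [0.6019 0.0672 0.0877] q6 -1.216 op 0.0351 eff6 0.619
```

Call:
{"op": "drive_tool", "data": {
  "motion": [
    [[0, 0, -0.06], [0, 0, 0], 255],
    [[0, 0, -0.12], [0, 0, -0.0001], 255],
    [[0, 0, -0.18], [0, 0, -0.0002], 255],
    [[0, 0, -0.24], [0, 0, -0.0002], 255],
    [[0, 0, -0.3], [0, 0, -0.0003], 255]
  ]
}}

```text
clock: 29.23
ee_pos: [0.6019, 0.0672, 0.0879]
ee_rot: [0.069, 0.998, 0.0, 0.0]
contact_force: [0.7, 0.9, 0.6]
opening: 0.0356
grip_force: 60.0
```

```bash
python3 t.py
```

```text
t 29.2333 ang 1.4318 Mz [-0.344] mean -0.344 F [0.7 0.9 0.6] pos [0.6019 0.0672 0.0879] q6 -1.516 op 0.0356 eff6 0.659
```

Call:
{"op": "drive_tool", "data": {
  "motion": [
    [[0, 0, 0.03], [0, 0, 0], 255],
    [[0, 0, 0.06], [0, 0, 0], 255],
    [[0, 0, 0.09], [0, 0, 0.0001], 255],
    [[0, 0, 0.12], [0, 0, 0.0001], 255],
    [[0, 0, 0.15], [0, 0, 0.0001], 255]
  ]
}}

```text
clock: 29.65
ee_pos: [0.6019, 0.0672, 0.0878]
ee_rot: [0.145, 0.989, 0.0, 0.0]
contact_force: [1.6, 1.3, -0.0]
opening: 0.0354
grip_force: 59.5
```

```bash
python3 t.py
```

```text
t 29.65 ang 1.2788 Mz [0.343] mean 0.343 F [ 1.6  1.3 -0. ] pos [0.6019 0.0672 0.0878] q6 -1.363 op 0.0354 eff6 -0.126
```

Call:
{"op": "drive_tool", "data": {
  "motion": [
    [[0, 0, 0.03], [0, 0, 0], 255],
    [[0, 0, 0.06], [0, 0, 0], 255],
    [[0, 0, 0.09], [0, 0, 0.0001], 255],
    [[0, 0, 0.12], [0, 0, 0.0001], 255],
    [[0, 0, 0.15], [0, 0, 0.0001], 255]
  ]
}}

```text
clock: 30.07
ee_pos: [0.6019, 0.0672, 0.0877]
ee_rot: [0.219, 0.976, -0.0, 0.0]
contact_force: [0.2, -0.1, -0.2]
opening: 0.0351
grip_force: 59.5
```

```bash
python3 t.py
```

```text
t 30.0667 ang 1.1289 Mz [0.388] mean 0.388 F [ 0.2 -0.1 -0.2] pos [0.6019 0.0672 0.0877] q6 -1.213 op 0.0351 eff6 -0.068
```

Call:
{"op": "drive_tool", "data": {
  "motion": [
    [[0, 0, 0.03], [0, 0, 0], 255],
    [[0, 0, 0.06], [0, 0, 0], 255],
    [[0, 0, 0.09], [0, 0, 0.0001], 255],
    [[0, 0, 0.12], [0, 0, 0.0001], 255],
    [[0, 0, 0.15], [0, 0, 0.0001], 255]
  ]
}}

```text
clock: 30.48
ee_pos: [0.6019, 0.0672, 0.0876]
ee_rot: [0.292, 0.957, -0.0, 0.0]
contact_force: [0.8, 0.8, -1.2]
opening: 0.0349
grip_force: 59.5
```

```bash
python3 t.py
```

```text
t 30.4833 ang 0.9788 Mz [0.485] mean 0.485 F [ 0.8  0.8 -1.2] pos [0.6019 0.0672 0.0876] q6 -1.063 op 0.0349 eff6 -0.023
```

Call:
{"op": "drive_tool", "data": {
  "motion": [
    [[0, 0, 0.03], [0, 0, 0], 255],
    [[0, 0, 0.06], [0, 0, 0], 255],
    [[0, 0, 0.09], [0, 0, 0.0001], 255],
    [[0, 0, 0.12], [0, 0, 0.0001], 255],
    [[0, 0, 0.15], [0, 0, 0.0001], 255]
  ]
}}

```text
clock: 30.9
ee_pos: [0.6019, 0.0672, 0.0875]
ee_rot: [0.362, 0.932, -0.0, 0.0]
contact_force: [1.2, -0.3, -0.5]
opening: 0.0353
grip_force: 59.5
```

```bash
python3 t.py
```

```text
t 30.9 ang 0.8289 Mz [0.367] mean 0.367 F [ 1.2 -0.3 -0.5] pos [0.6019 0.0672 0.0875] q6 -0.913 op 0.0353 eff6 -0.047
```

Call:
{"op": "drive_tool", "data": {
  "motion": [
    [[0, 0, 0.03], [0, 0, 0], 255],
    [[0, 0, 0.06], [0, 0, 0], 255],
    [[0, 0, 0.09], [0, 0, 0.0001], 255],
    [[0, 0, 0.12], [0, 0, 0.0001], 255],
    [[0, 0, 0.15], [0, 0, 0.0001], 255]
  ]
}}

```text
clock: 31.32
ee_pos: [0.6019, 0.0672, 0.0874]
ee_rot: [0.431, 0.902, -0.0, 0.0]
contact_force: [-0.4, 0.2, 0.0]
opening: 0.0355
grip_force: 59.6
```

```bash
python3 t.py
```

```text
t 31.3167 ang 0.679 Mz [0.464] mean 0.464 F [-0.4  0.2  0. ] pos [0.6019 0.0672 0.0874] q6 -0.763 op 0.0355 eff6 0.028
```

Call:
{"op": "drive_tool", "data": {
  "motion": [
    [[0, 0, 0.03], [0, 0, 0], 255],
    [[0, 0, 0.06], [0, 0, 0], 255],
    [[0, 0, 0.09], [0, 0, 0.0001], 255],
    [[0, 0, 0.12], [0, 0, 0.0001], 255],
    [[0, 0, 0.15], [0, 0, 0.0001], 255]
  ]
}}

```text
clock: 31.73
ee_pos: [0.6019, 0.0671, 0.0873]
ee_rot: [0.498, 0.867, -0.0, 0.0]
contact_force: [0.8, -0.0, 0.5]
opening: 0.0351
grip_force: 59.6
```

```bash
python3 t.py
```

```text
t 31.7333 ang 0.529 Mz [0.445] mean 0.445 F [ 0.8 -0.   0.5] pos [0.6019 0.0671 0.0873] q6 -0.613 op 0.0351 eff6 -0.015
```

Call:
{"op": "drive_tool", "data": {
  "motion": [
    [[0, 0, 0.03], [0, 0, 0], 255],
    [[0, 0, 0.06], [0, 0, 0], 255],
    [[0, 0, 0.09], [0, 0, 0.0001], 255],
    [[0, 0, 0.12], [0, 0, 0.0001], 255],
    [[0, 0, 0.15], [0, 0, 0.0001], 255]
  ]
}}

```text
clock: 32.15
ee_pos: [0.6019, 0.0671, 0.0872]
ee_rot: [0.561, 0.828, -0.0, 0.0]
contact_force: [-0.1, -0.9, 0.3]
opening: 0.0354
grip_force: 59.6
```

```bash
python3 t.py
```

```text
t 32.15 ang 0.3792 Mz [0.458] mean 0.458 F [-0.1 -0.9  0.3] pos [0.6019 0.0671 0.0872] q6 -0.463 op 0.0354 eff6 0.029
```

Call:
{"op": "drive_tool", "data": {
  "motion": [
    [[0, 0, -0.12], [0, 0, -0.0001], 255],
    [[0, 0, -0.24], [0, 0, -0.0002], 255],
    [[0, 0, -0.36], [0, 0, -0.0003], 255],
    [[0, 0, -0.48], [0, 0, -0.0005], 255],
    [[0, 0, -0.6], [0, 0, -0.0006], 255],
    [[0, 0, -0.72], [0, 0, -0.0007], 255],
    [[0, 0, -0.84], [0, 0, -0.0008], 255],
    [[0, 0, -0.96], [0, 0, -0.0009], 255],
    [[0, 0, -1.08], [0, 0, -0.001], 255],
    [[0, 0, -1.2], [0, 0, -0.0011], 255],
    [[0, 0, -1.32], [0, 0, -0.0012], 255],
    [[0, 0, -1.44], [0, 0, -0.0014], 255],
    [[0, 0, -1.56], [0, 0, -0.0015], 255],
    [[0, 0, -1.68], [0, 0, -0.0016], 255],
    [[0, 0, -1.8], [0, 0, -0.0017], 255]
  ]
}}

```text
clock: 33.4
ee_pos: [0.6018, 0.0672, 0.0884]
ee_rot: [-0.302, 0.953, 0.0, -0.0]
contact_force: [0.6, 0.4, -2.7]
opening: 0.0355
grip_force: 59.8
```

```bash
python3 t.py
```

```text
t 33.4 ang 2.185 Mz [-0.137] mean -0.137 F [ 0.6  0.4 -2.7] pos [0.6018 0.0672 0.0884] q6 -2.269 op 0.0355 eff6 1.739
```

Call:
{"op": "drive_tool", "data": {
  "motion": [
    [[0, 0, -0.12], [0, 0, -0.0001], 255],
    [[0, 0, -0.24], [0, 0, -0.0002], 255],
    [[0, 0, -0.36], [0, 0, -0.0003], 255],
    [[0, 0, -0.45], [0, 0, -0.0004], 255]
  ]
}}

```text
clock: 33.73
ee_pos: [0.6017, 0.0672, 0.0888]
ee_rot: [-0.507, 0.862, 0.0, -0.0]
contact_force: [1.2, 0.8, -2.9]
opening: 0.0348
grip_force: 59.8
```

```bash
python3 t.py
```

```text
t 33.7333 ang 2.6353 Mz [-0.119] mean -0.119 F [ 1.2  0.8 -2.9] pos [0.6017 0.0672 0.0888] q6 -2.72 op 0.0348 eff6 0.928
```

Call:
{"op": "drive_tool", "data": {
  "motion": [
    [[0, 0, 0.03], [0, 0, 0], 255],
    [[0, 0, 0.06], [0, 0, 0], 255],
    [[0, 0, 0.09], [0, 0, 0.0001], 255],
    [[0, 0, 0.12], [0, 0, 0.0001], 255],
    [[0, 0, 0.15], [0, 0, 0.0001], 255]
  ]
}}

```text
clock: 34.15
ee_pos: [0.6017, 0.0672, 0.0886]
ee_rot: [-0.438, 0.899, 0.0, -0.0]
contact_force: [1.3, 0.8, -2.3]
opening: 0.0356
grip_force: 59.8
```

```bash
python3 t.py
```

```text
t 34.15 ang 2.4782 Mz [0.143] mean 0.143 F [ 1.3  0.8 -2.3] pos [0.6017 0.0672 0.0886] q6 -2.562 op 0.0356 eff6 -0.355
```

Call:
{"op": "drive_tool", "data": {
  "motion": [
    [[0, 0, 0.03], [0, 0, 0], 255],
    [[0, 0, 0.06], [0, 0, 0], 255],
    [[0, 0, 0.09], [0, 0, 0.0001], 255],
    [[0, 0, 0.12], [0, 0, 0.0001], 255],
    [[0, 0, 0.15], [0, 0, 0.0001], 255]
  ]
}}

```text
clock: 34.57
ee_pos: [0.6018, 0.0672, 0.0885]
ee_rot: [-0.37, 0.929, 0.0, -0.0]
contact_force: [1.7, 0.5, -3.8]
opening: 0.0353
grip_force: 59.8
```

```bash
python3 t.py
```

```text
t 34.5667 ang 2.3283 Mz [0.152] mean 0.152 F [ 1.7  0.5 -3.8] pos [0.6018 0.0672 0.0885] q6 -2.413 op 0.0353 eff6 -0.329
```

Call:
{"op": "drive_tool", "data": {
  "motion": [
    [[0, 0, 0.03], [0, 0, 0], 255],
    [[0, 0, 0.06], [0, 0, 0], 255],
    [[0, 0, 0.09], [0, 0, 0.0001], 255],
    [[0, 0, 0.12], [0, 0, 0.0001], 255],
    [[0, 0, 0.15], [0, 0, 0.0001], 255]
  ]
}}

```text
clock: 34.98
ee_pos: [0.6018, 0.0672, 0.0884]
ee_rot: [-0.299, 0.954, 0.0, -0.0]
contact_force: [2.0, 0.7, -2.4]
opening: 0.0349
grip_force: 59.9
```

```bash
python3 t.py
```

```text
t 34.9833 ang 2.1783 Mz [0.176] mean 0.176 F [ 2.   0.7 -2.4] pos [0.6018 0.0672 0.0884] q6 -2.262 op 0.0349 eff6 -0.297
```

Call:
{"op": "drive_tool", "data": {
  "motion": [
    [[0, 0, 0.03], [0, 0, 0], 255],
    [[0, 0, 0.06], [0, 0, 0], 255],
    [[0, 0, 0.09], [0, 0, 0.0001], 255],
    [[0, 0, 0.12], [0, 0, 0.0001], 255],
    [[0, 0, 0.15], [0, 0, 0.0001], 255]
  ]
}}

```text
clock: 35.4
ee_pos: [0.6018, 0.0672, 0.0883]
ee_rot: [-0.227, 0.974, 0.0, -0.0]
contact_force: [1.6, 0.3, -3.4]
opening: 0.035
grip_force: 59.9
```

```bash
python3 t.py
```

```text
t 35.4 ang 2.0284 Mz [0.204] mean 0.204 F [ 1.6  0.3 -3.4] pos [0.6018 0.0672 0.0883] q6 -2.113 op 0.035 eff6 -0.26
```

Call:
{"op": "drive_tool", "data": {
  "motion": [
    [[0, 0, -0.12], [0, 0, -0.0001], 255],
    [[0, 0, -0.24], [0, 0, -0.0002], 255],
    [[0, 0, -0.36], [0, 0, -0.0003], 255],
    [[0, 0, -0.48], [0, 0, -0.0005], 255],
    [[0, 0, -0.6], [0, 0, -0.0006], 255],
    [[0, 0, -0.71], [0, 0, -0.0007], 255],
    [[0, 0, -0.71], [0, 0, -0.0007], 255],
    [[0, 0, -0.68], [0, 0, -0.0007], 255],
    [[0, 0, -0.65], [0, 0, -0.0007], 255],
    [[0, 0, -0.62], [0, 0, -0.0006], 255]
  ]
}}

```text
clock: 36.23
ee_pos: [0.6017, 0.0672, 0.0888]
ee_rot: [-0.511, 0.859, 0.0, -0.0]
contact_force: [1.6, 1.2, -5.0]
opening: 0.0352
grip_force: 60.1
```

```bash
python3 t.py
```

```text
t 36.2333 ang 2.6444 Mz [0.159] mean 0.159 F [ 1.6  1.2 -5. ] pos [0.6017 0.0672 0.0888] q6 -2.729 op 0.0352 eff6 -0.371
```

Call:
{"op": "drive_tool", "data": {
  "motion": [
    [[0, 0, 0.03], [0, 0, 0], 255],
    [[0, 0, 0.06], [0, 0, 0], 255],
    [[0, 0, 0.09], [0, 0, 0.0001], 255]
  ]
}}

```text
clock: 36.48
ee_pos: [0.6017, 0.0672, 0.0887]
ee_rot: [-0.472, 0.881, 0.0, -0.0]
contact_force: [2.0, 0.7, -5.7]
opening: 0.0352
grip_force: 60.1
```

```bash
python3 t.py
```

```text
t 36.4833 ang 2.5545 Mz [0.112] mean 0.112 F [ 2.   0.7 -5.7] pos [0.6017 0.0672 0.0887] q6 -2.639 op 0.0352 eff6 -0.364
```

Call:
{"op": "drive_tool", "data": {
  "motion": [
    [[0, 0, 0.03], [0, 0, 0], 255],
    [[0, 0, 0.06], [0, 0, 0], 255],
    [[0, 0, 0.09], [0, 0, 0.0001], 255]
  ]
}}

```text
clock: 36.73
ee_pos: [0.6017, 0.0672, 0.0886]
ee_rot: [-0.432, 0.902, 0.0, -0.0]
contact_force: [1.6, 0.8, -4.7]
opening: 0.0352
grip_force: 60.2
```

```bash
python3 t.py
```

```text
t 36.7333 ang 2.4645 Mz [0.166] mean 0.166 F [ 1.6  0.8 -4.7] pos [0.6017 0.0672 0.0886] q6 -2.549 op 0.0352 eff6 -0.354
```

Call:
{"op": "drive_tool", "data": {
  "motion": [
    [[0, 0, 0.03], [0, 0, 0], 255],
    [[0, 0, 0.06], [0, 0, 0], 255],
    [[0, 0, 0.09], [0, 0, 0.0001], 255]
  ]
}}

```text
clock: 36.98
ee_pos: [0.6018, 0.0672, 0.0886]
ee_rot: [-0.391, 0.92, 0.0, -0.0]
contact_force: [2.6, 1.5, -4.3]
opening: 0.0352
grip_force: 60.2
```

```bash
python3 t.py
```

```text
t 36.9833 ang 2.3746 Mz [0.132] mean 0.132 F [ 2.6  1.5 -4.3] pos [0.6018 0.0672 0.0886] q6 -2.459 op 0.0352 eff6 -0.339
```

Call:
{"op": "drive_tool", "data": {
  "motion": [
    [[0, 0, 0.03], [0, 0, 0], 255],
    [[0, 0, 0.06], [0, 0, 0], 255],
    [[0, 0, 0.09], [0, 0, 0.0001], 255],
    [[0, 0, 0.12], [0, 0, 0.0001], 255]
  ]
}}

```text
clock: 37.32
ee_pos: [0.6017, 0.0672, 0.0885]
ee_rot: [-0.335, 0.942, 0.0, -0.0]
contact_force: [3.0, 1.6, -4.2]
opening: 0.035
grip_force: 60.2
```

```bash
python3 t.py
```

```text
t 37.3167 ang 2.2546 Mz [0.16] mean 0.16 F [ 3.   1.6 -4.2] pos [0.6017 0.0672 0.0885] q6 -2.339 op 0.035 eff6 -0.316
```

Call:
{"op": "drive_tool", "data": {
  "motion": [
    [[0, 0, 0.03], [0, 0, 0], 255],
    [[0, 0, 0.06], [0, 0, 0], 255],
    [[0, 0, 0.09], [0, 0, 0.0001], 255],
    [[0, 0, 0.12], [0, 0, 0.0001], 255]
  ]
}}

```text
clock: 37.65
ee_pos: [0.6017, 0.0672, 0.0884]
ee_rot: [-0.278, 0.961, 0.0, -0.0]
contact_force: [2.3, 0.4, -4.8]
opening: 0.0351
grip_force: 60.2
```

```bash
python3 t.py
```

```text
t 37.65 ang 2.1347 Mz [0.19] mean 0.19 F [ 2.3  0.4 -4.8] pos [0.6017 0.0672 0.0884] q6 -2.219 op 0.0351 eff6 -0.29
```

Call:
{"op": "drive_tool", "data": {
  "motion": [
    [[0, 0, 0.03], [0, 0, 0], 255],
    [[0, 0, 0.06], [0, 0, 0], 255],
    [[0, 0, 0.09], [0, 0, 0.0001], 255],
    [[0, 0, 0.12], [0, 0, 0.0001], 255],
    [[0, 0, 0.15], [0, 0, 0.0001], 255],
    [[0, 0, 0.18], [0, 0, 0.0002], 255],
    [[0, 0, 0.21], [0, 0, 0.0002], 255],
    [[0, 0, 0.24], [0, 0, 0.0002], 255],
    [[0, 0, 0.27], [0, 0, 0.0003], 255],
    [[0, 0, 0.3], [0, 0, 0.0003], 255]
  ]
}}

```text
clock: 38.48
ee_pos: [0.6018, 0.0672, 0.0882]
ee_rot: [-0.132, 0.991, 0.0, -0.0]
contact_force: [1.9, 1.3, -4.7]
opening: 0.0351
grip_force: 60.2
```

```bash
python3 t.py
```

```text
t 38.4833 ang 1.8348 Mz [0.278] mean 0.278 F [ 1.9  1.3 -4.7] pos [0.6018 0.0672 0.0882] q6 -1.919 op 0.0351 eff6 -0.218
```

Run:
```python
import numpy as np
from scipy.optimize import curve_fit
d=np.array([(2.644,.159),(2.555,.112),(2.478,.143),(2.4645,.166),(2.375,.132),(2.328,.152),(2.2546,.16),(2.178,.176),(2.1347,.19),(2.0284,.204),(1.8348,.278),(1.279,.343),(1.129,.388),(.979,.485),(.829,.367),(.679,.464),(.529,.445),(.379,.458),(.278,.495),(.228,.534)])
x,y=d.T
f=lambda x,t,k,b:b+k*np.maximum(t-x,0)
for n,g,p in(("all",f,(2.5,.16,.11)),("b=.11",lambda x,t,k:f(x,t,k,.11),(2.5,.16)),("b,k fixed",lambda x,t:f(x,t,.159,.11),(2.5,)),("b=.13",lambda x,t,k:f(x,t,k,.13),(2.5,.16))):
    q,c=curve_fit(g,x,y,p); print(n,q.round(3),np.sqrt(np.diag(c)).round(3), (y-g(x,*q)).std().round(4))
```

```text
all [2.497 0.169 0.135] [0.156 0.009 0.023] 0.0303
b=.11 [2.675 0.167] [0.073 0.009] 0.0313
b,k fixed [2.727] [0.046] 0.032
b=.13 [2.53  0.169] [0.073 0.009] 0.0303
```

Call:
{"op": "drive_tool", "data": {
  "motion": [
    [[0, 0, 0], [0, 0, 0], 60],
    [[0, 0, 0], [0, 0, 0], 60],
    [[0, 0, 0], [0, 0, 0], 60],
    [[0, 0, 0], [0, 0, 0], 60],
    [[0, 0, 0.12], [0, 0, 0], 60],
    [[0, 0, 0.24], [0, 0, 0], 60],
    [[0, 0, 0.36], [0, 0, 0], 60],
    [[0, 0, 0.48], [0, 0, 0], 60],
    [[0, 0, 0.6], [0, 0, 0], 60],
    [[0, 0, 0.72], [0, 0, 0], 60],
    [[0, 0, 0.84], [0, 0, 0], 60],
    [[0, 0, 0.96], [0, 0, 0], 60],
    [[0, 0, 1.08], [0, 0, 0], 60],
    [[0, 0, 1.2], [0, 0, 0], 60],
    [[0, 0, 1.32], [0, 0, 0], 60],
    [[0, 0, 1.44], [0, 0, 0], 60],
    [[0, 0, 1.56], [0, 0, 0], 60],
    [[0, 0, 1.571], [0, 0, 0], 60],
    [[0, 0, 1.571], [0, 0, 0], 60],
    [[0, 0, 1.571], [0, 0, 0], 120]
  ]
}}

```text
clock: 40.15
ee_pos: [0.6018, 0.0671, 0.0888]
ee_rot: [0.605, 0.797, 0.0, 0.0]
contact_force: [-0.1, 0.4, -0.4]
opening: 0.0547
grip_force: 0.0
```

Call:
{"op": "drive_tool", "data": {
  "motion": [
    [[0, 0, 0], [0, 0, 0], 160],
    [[0, 0, 0], [0, 0, 0], 255],
    [[0, 0, 0], [0, 0, 0], 255],
    [[0, 0, 0], [0, 0, 0], 255]
  ]
}}

```text
clock: 40.48
ee_pos: [0.6019, 0.0671, 0.089]
ee_rot: [0.606, 0.796, 0.0, 0.0]
contact_force: [-1.3, -0.3, 2.5]
opening: 0.0354
grip_force: 59.8
```

```bash
python3 t.py
```

```text
t 40.4833 ang 0.2695 Mz [-0.109] mean -0.109 F [-1.3 -0.3  2.5] pos [0.6019 0.0671 0.089 ] q6 -0.354 op 0.0354 eff6 -0.131
```

Call:
{"op": "drive_tool", "data": {
  "motion": [
    [[0, 0, -0.12], [0, 0, -0.0001], 255],
    [[0, 0, -0.24], [0, 0, -0.0002], 255],
    [[0, 0, -0.36], [0, 0, -0.0003], 255],
    [[0, 0, -0.48], [0, 0, -0.0005], 255],
    [[0, 0, -0.6], [0, 0, -0.0006], 255],
    [[0, 0, -0.72], [0, 0, -0.0007], 255],
    [[0, 0, -0.84], [0, 0, -0.0008], 255],
    [[0, 0, -0.96], [0, 0, -0.0009], 255],
    [[0, 0, -1.08], [0, 0, -0.001], 255],
    [[0, 0, -1.2], [0, 0, -0.0011], 255],
    [[0, 0, -1.32], [0, 0, -0.0012], 255],
    [[0, 0, -1.4], [0, 0, -0.0013], 255],
    [[0, 0, -1.4], [0, 0, -0.0013], 255],
    [[0, 0, -1.37], [0, 0, -0.0013], 255],
    [[0, 0, -1.34], [0, 0, -0.0013], 255],
    [[0, 0, -1.31], [0, 0, -0.0013], 255],
    [[0, 0, -1.28], [0, 0, -0.0012], 255]
  ]
}}

```text
clock: 41.9
ee_pos: [0.6019, 0.0671, 0.09]
ee_rot: [0.013, 1.0, -0.0, 0.0]
contact_force: [-1.3, 0.5, 3.3]
opening: 0.0353
grip_force: 59.4
```

```bash
python3 t.py
```

```text
t 41.9 ang 1.5451 Mz [0.087] mean 0.087 F [-1.3  0.5  3.3] pos [0.6019 0.0671 0.09  ] q6 -1.629 op 0.0353 eff6 -0.372
```

Call:
{"op": "drive_tool", "data": {
  "motion": [
    [[0, 0, 0.03], [0, 0, 0], 255],
    [[0, 0, 0.06], [0, 0, 0.0001], 255],
    [[0, 0, 0.09], [0, 0, 0.0001], 255],
    [[0, 0, 0.12], [0, 0, 0.0001], 255]
  ]
}}

```text
clock: 42.23
ee_pos: [0.6019, 0.0671, 0.0899]
ee_rot: [0.073, 0.997, -0.0, 0.0]
contact_force: [-1.3, 0.1, 2.0]
opening: 0.0351
grip_force: 59.3
```

```bash
python3 t.py
```

```text
t 42.2333 ang 1.4251 Mz [0.136] mean 0.136 F [-1.3  0.1  2. ] pos [0.6019 0.0671 0.0899] q6 -1.509 op 0.0351 eff6 -0.371
```

Call:
{"op": "drive_tool", "data": {
  "motion": [
    [[0, 0, 0.03], [0, 0, 0], 255],
    [[0, 0, 0.06], [0, 0, 0.0001], 255],
    [[0, 0, 0.09], [0, 0, 0.0001], 255],
    [[0, 0, 0.12], [0, 0, 0.0001], 255]
  ]
}}

```text
clock: 42.57
ee_pos: [0.6019, 0.0671, 0.0898]
ee_rot: [0.132, 0.991, -0.0, 0.0]
contact_force: [-1.0, 0.8, 2.0]
opening: 0.0353
grip_force: 59.3
```

```bash
python3 t.py
```

```text
t 42.5667 ang 1.3051 Mz [0.112] mean 0.112 F [-1.   0.8  2. ] pos [0.6019 0.0671 0.0898] q6 -1.389 op 0.0353 eff6 -0.371
```

Call:
{"op": "drive_tool", "data": {
  "motion": [
    [[0, 0, 0.03], [0, 0, 0], 255],
    [[0, 0, 0.06], [0, 0, 0.0001], 255],
    [[0, 0, 0.09], [0, 0, 0.0001], 255],
    [[0, 0, 0.12], [0, 0, 0.0001], 255]
  ]
}}

```text
clock: 42.9
ee_pos: [0.6019, 0.0671, 0.0897]
ee_rot: [0.192, 0.981, -0.0, 0.0]
contact_force: [-1.0, 0.3, 2.5]
opening: 0.0351
grip_force: 59.3
```

```bash
python3 t.py
```

```text
t 42.9 ang 1.1851 Mz [0.082] mean 0.082 F [-1.   0.3  2.5] pos [0.6019 0.0671 0.0897] q6 -1.269 op 0.0351 eff6 -0.371
```

Call:
{"op": "drive_tool", "data": {
  "motion": [
    [[0, 0, 0.03], [0, 0, 0], 255],
    [[0, 0, 0.06], [0, 0, 0.0001], 255],
    [[0, 0, 0.09], [0, 0, 0.0001], 255],
    [[0, 0, 0.12], [0, 0, 0.0001], 255]
  ]
}}

```text
clock: 43.23
ee_pos: [0.6019, 0.0671, 0.0896]
ee_rot: [0.25, 0.968, 0.0, 0.0]
contact_force: [-1.1, -0.4, 1.9]
opening: 0.0353
grip_force: 59.3
```

```bash
python3 t.py
```

```text
t 43.2333 ang 1.0651 Mz [0.077] mean 0.077 F [-1.1 -0.4  1.9] pos [0.6019 0.0671 0.0896] q6 -1.149 op 0.0353 eff6 -0.37
```

Call:
{"op": "drive_tool", "data": {
  "motion": [
    [[0, 0, 0.03], [0, 0, 0], 255],
    [[0, 0, 0.06], [0, 0, 0.0001], 255],
    [[0, 0, 0.09], [0, 0, 0.0001], 255],
    [[0, 0, 0.12], [0, 0, 0.0001], 255]
  ]
}}

```text
clock: 43.57
ee_pos: [0.6019, 0.0671, 0.0895]
ee_rot: [0.308, 0.951, -0.0, 0.0]
contact_force: [-0.4, -0.5, 2.2]
opening: 0.0354
grip_force: 59.3
```

```bash
python3 t.py
```

```text
t 43.5667 ang 0.9451 Mz [0.085] mean 0.085 F [-0.4 -0.5  2.2] pos [0.6019 0.0671 0.0895] q6 -1.029 op 0.0354 eff6 -0.356
```

Call:
{"op": "drive_tool", "data": {
  "motion": [
    [[0, 0, 0.03], [0, 0, 0], 255],
    [[0, 0, 0.06], [0, 0, 0.0001], 255],
    [[0, 0, 0.09], [0, 0, 0.0001], 255],
    [[0, 0, 0.12], [0, 0, 0.0001], 255]
  ]
}}

```text
clock: 43.9
ee_pos: [0.6019, 0.0671, 0.0894]
ee_rot: [0.364, 0.931, -0.0, 0.0]
contact_force: [0.3, -0.3, 1.2]
opening: 0.0355
grip_force: 59.3
```

```bash
python3 t.py
```

```text
t 43.9 ang 0.8252 Mz [0.147] mean 0.147 F [ 0.3 -0.3  1.2] pos [0.6019 0.0671 0.0894] q6 -0.909 op 0.0355 eff6 -0.334
```

Call:
{"op": "drive_tool", "data": {
  "motion": [
    [[0, 0, 0.03], [0, 0, 0], 255],
    [[0, 0, 0.06], [0, 0, 0.0001], 255],
    [[0, 0, 0.09], [0, 0, 0.0001], 255],
    [[0, 0, 0.12], [0, 0, 0.0001], 255]
  ]
}}

```text
clock: 44.23
ee_pos: [0.6019, 0.0671, 0.0893]
ee_rot: [0.419, 0.908, -0.0, 0.0]
contact_force: [-1.1, -0.6, 1.6]
opening: 0.0351
grip_force: 59.3
```

```bash
python3 t.py
```

```text
t 44.2333 ang 0.7052 Mz [0.139] mean 0.139 F [-1.1 -0.6  1.6] pos [0.6019 0.0671 0.0893] q6 -0.789 op 0.0351 eff6 -0.309
```

Call:
{"op": "drive_tool", "data": {
  "motion": [
    [[0, 0, 0.03], [0, 0, 0], 255],
    [[0, 0, 0.06], [0, 0, 0.0001], 255],
    [[0, 0, 0.09], [0, 0, 0.0001], 255],
    [[0, 0, 0.12], [0, 0, 0.0001], 255]
  ]
}}

```text
clock: 44.57
ee_pos: [0.6019, 0.0671, 0.0892]
ee_rot: [0.473, 0.881, -0.0, 0.0]
contact_force: [-0.2, -1.2, 2.3]
opening: 0.0354
grip_force: 59.2
```

```bash
python3 t.py
```

```text
t 44.5667 ang 0.5853 Mz [0.234] mean 0.234 F [-0.2 -1.2  2.3] pos [0.6019 0.0671 0.0892] q6 -0.669 op 0.0354 eff6 -0.282
```

Call:
{"op": "drive_tool", "data": {
  "motion": [
    [[0, 0, 0.08], [0, 0, 0.0001], 255],
    [[0, 0, 0.16], [0, 0, 0.0002], 255],
    [[0, 0, 0.24], [0, 0, 0.0002], 255],
    [[0, 0, 0.32], [0, 0, 0.0003], 255],
    [[0, 0, 0.4], [0, 0, 0.0004], 255],
    [[0, 0, 0.48], [0, 0, 0.0005], 255],
    [[0, 0, 0.56], [0, 0, 0.0005], 255],
    [[0, 0, 0.64], [0, 0, 0.0006], 255],
    [[0, 0, 0.72], [0, 0, 0.0007], 255],
    [[0, 0, 0.8], [0, 0, 0.0008], 255],
    [[0, 0, 0.88], [0, 0, 0.0008], 255],
    [[0, 0, 0.96], [0, 0, 0.0009], 255],
    [[0, 0, 1.04], [0, 0, 0.001], 255],
    [[0, 0, 1.09], [0, 0, 0.001], 255],
    [[0, 0, 1.12], [0, 0, 0.0011], 255],
    [[0, 0, 1.15], [0, 0, 0.0011], 255],
    [[0, 0, 1.18], [0, 0, 0.0011], 255]
  ]
}}

```text
clock: 45.98
ee_pos: [0.6019, 0.0671, 0.0884]
ee_rot: [0.883, 0.469, 0.0, 0.0]
contact_force: [-0.6, 0.0, 4.3]
opening: 0.0352
grip_force: 59.4
```

```bash
python3 t.py
```

```text
t 45.9833 ang -0.5942 Mz [0.354] mean 0.354 F [-0.6  0.   4.3] pos [0.6019 0.0671 0.0884] q6 0.51 op 0.0352 eff6 -0.146
```

Call:
{"op": "drive_tool", "data": {
  "motion": [
    [[0, 0, 0.02], [0, 0, 0], 255],
    [[0, 0, 0.03], [0, 0, 0], 255],
    [[0, 0, 0.03], [0, 0, 0], 255],
    [[0, 0, 0.03], [0, 0, 0], 60],
    [[0, 0, 0.03], [0, 0, 0], 30],
    [[0, 0, 0.03], [0, 0, 0], 0],
    [[0, 0, 0.03], [0, 0, 0], 0],
    [[0, 0, 0.03], [0, 0, 0], 0],
    [[0, 0, 0.03], [0, 0, -0.02], 0],
    [[0, 0, 0.03], [0, 0, -0.05], 0],
    [[0, 0, 0.03], [0, 0, -0.08], 0],
    [[0, 0, 0.03], [0, 0, -0.11], 0],
    [[0, 0, 0.03], [0.04, 0, -0.14], 0],
    [[0, 0, 0.03], [0.08, 0, -0.16], 0],
    [[0, 0, 0.03], [0.12, 0, -0.16], 0],
    [[0, 0, 0.03], [0.16, 0, -0.16], 0],
    [[0, 0, 0.03], [0.16, 0, -0.16], 0],
    [[0, 0, 0.03], [0.16, 0, -0.16], 0]
  ]
}}

```text
clock: 47.48
ee_pos: [0.6915, 0.2022, 0.2462]
ee_rot: [0.889, 0.458, -0.001, -0.0]
contact_force: [-0.0, -1.0, -0.1]
opening: 0.0855
grip_force: 0.0
```

Run:
```python
from h import *
rel([0,0,0],0)
o=[]
for c,q in(("top",(195,150,80,100)),("side",(200,160,120,90))):
    d=capture(c); x,y,w,h=q; f={"top":5,"side":3.33}[c]
    a=cv2.resize(d["image"][y:y+h,x:x+w],None,fx=f,fy=f,interpolation=cv2.INTER_CUBIC)
    o.append(np.vstack([a,np.zeros((500-a.shape[0],a.shape[1],3),np.uint8)]))
    R_=(JIG[0]-.074*np.cos(JIG[2]),JIG[1]-.074*np.sin(JIG[2]),JIG[2])
    print(c,"tail corners seated",((proj(d,place(R_,box(-110,-110,-22.5,22.5,36,36)))-[x,y]+.5)*f)[::2].round(0).tolist())
    for n in("rail","tape","offcut","pot"): print(n,[(np.round(b["position"],3).tolist(),round(b["conf"],2)) for b in finder.boxes_of(c,n)[:1]])
cv2.imwrite("pics/z1.png",np.hstack(o))
```

```text
turn [-0.0016, 0.0005, -0.6183] shift [-0.5654, -0.4459, 0.2473] F [-0.  -1.  -0.1] M [-0.02  0.02  0.  ] q [0.12 0.7  0.66 0.   1.78 0.74] t 47.4833 ang -0.6183
top tail corners seated [[209.0, 434.0], [140.0, 418.0], [209.0, 434.0], [140.0, 418.0]]
rail [([0.516, 0.091, 0.04], 0.78)]
tape [([0.386, -0.269, 0.037], 0.56)]
offcut [([0.641, 0.06, 0.056], 0.7)]
pot [([0.694, -0.137, 0.079], 0.92)]
side tail corners seated [[331.0, 82.0], [349.0, 129.0], [331.0, 82.0], [349.0, 129.0]]
rail [([0.473, 0.107, 0.036], 0.58)]
tape [([0.389, -0.263, 0.032], 0.85)]
offcut [([0.362, -0.178, 0.036], 0.54)]
pot [([0.722, -0.133, 0.079], 0.74)]
```

View pics/z1.png

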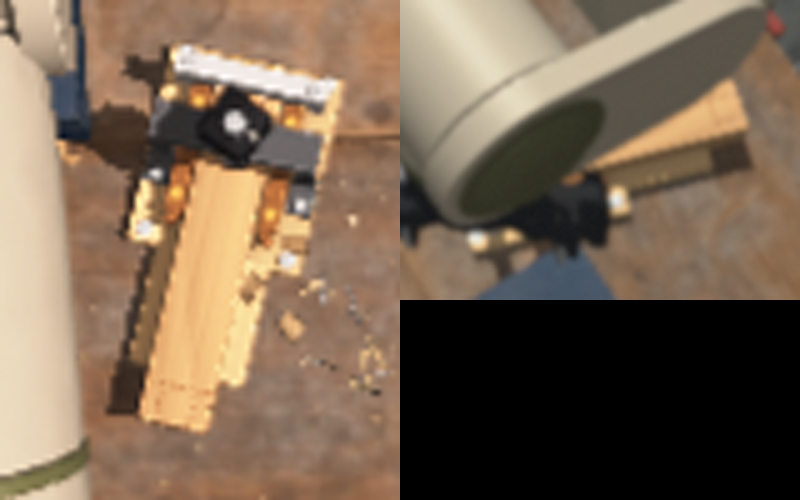

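The rail's tail corners show at about (141,418) and (211,432) in the top crop. A seated rail should put them at (140,418) and (209,434), so it is home and straight, and the robot is clear of everything.

```bash
python3 -c "
from plant import finish_job
print(finish_job())"
```

```text
the job is handed in; nothing more can be done
None
```

I handed the job in at about 48 s. The rail is seated and clamped at about 1.64 rad past touch, where a quarter turn is 1.57. Before that I misread the touch and turned the knob to about 2.3 rad past it (roughly 60 N), so the foot may have dented the rail before I backed off and re-tightened.

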